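# Knock a stuck tube insert out of its nest and case it

### The arm

A 7-joint arm with a two-finger parallel gripper is mounted at the origin on a cart in front of the work surface, level with it; the furniture and walls round the work are solid. World frame = base frame: x ahead of the robot, y to its left, z up, the work surface at z = 0. Lengths are in mm, angles in rad, forces in N, time in s.
With the tool pointing down it reaches from about 400 to 875 mm from the base axis. Payload 4.4 kg.
Tool frame: the origin (TCP) lies midway between the tips of the shut fingers; the grasp point (between the pads) lies 19 mm behind it (r.tcp_to_grasp is the distance from the TCP to the grasp point, in mm); y points along the fingers, x is the direction in which the jaws open and shut, and the axes are right-handed (so a half turn about y gives the same grasp; the last joint's range is limited). The gripper opens to 85 mm and grips with 20 to 120 N. Pads are 22 mm wide; open, the fingers measure 114 mm over their backs; the gripper's body (76 mm by 85 mm) begins 54 mm behind the grasp point. The pads swing forward as they close: fully open they stand 13 mm farther back than shut.
Start: joints at [-0.066, 0.628, 0.038, 1.517, -0.027, 0.996, -0.02], TCP at [650.014, 0.027, 231.313] pointing down, gripper open.
Joint ranges: [-3.06, 3.06], [-0.37, 2.12], [-1.25, 1.32], [0.18, 2.47], [-1.1, 4.24], [0.23, 1.98], [-2.94, 2.94]. Speed limits (rad/s): [2.57, 2.57, 3.14, 3.14, 3.14, 3.14, 3.14].

### API

Orientations are given as a rotation vector (axis times angle).
In Python, from plant import sensors, imaging, r gives the robot as it stands.
- The arm moves only by the shell command python3 -m crank 'ROWS' [OPENING] [FORCE]. ROWS is a JSON object of lists of equal length, an entry for each row: "dp": the shift along the tool's x, y, z in m, a list of three; "delta_rot": the turn, a rotation vector about the tool's x, y, z in degrees, a list of three. In form: {"dp": [[dx, dy, dz], ...], "delta_rot": [[wx, wy, wz], ...]}. A call has 1 to 5 rows; each row shifts and turns the pose as measured when the row begins, along the tool's axes as they then stand; what a row does not reach is not made up. A row lasts 1/10 s, in which the tool goes at most 50 mm and 8.59 degrees, less where a joint would pass 70% of its speed; a pose out of reach is approached as far as the arm can. A call is refused whole if a number of a shift passes 0.05 or a number of a turn 8.59, either way. A call with a gripper value outside its range is refused whole. OPENING is the gripper's target within -1 to 1 (shut at 1, half-way at 0, fully open at -1), set as the call begins (- or left out, the last holds). The fingers move at their own pace and stop on an object; FORCE is the grip in N (left out, the last holds). Time passes only in rows, so rows that do not move let the fingers close. It gives the time, the measured TCP pose, the force and the opening at its end, in the units of the state.
- sensors.read_state(): the state, without advancing time (a new reading comes with each control period).
- imaging.read_camera(name): name is "side" or "top"; returns the picture (384x512x3 uint8, blue, green, red); there is no depth.
- imaging.camera_model(name): a dict with "K" (3x3 intrinsics, pixels), "distortion" ([k1, k2, p1, p2, k3] as OpenCV has them; the pictures are not rectified), "cam_to_world" (4x4, takes a point from camera to world coordinates). Camera axes: x right, y down, z forward; pixel columns grow to the right and rows downward; lengths in mm; the calibration is good to about 2 mm. A picture is of the moment at which its call begins. camera_model takes no time and is no camera call.
- r.sign_off(): hands the job in, once; it reports no verdict.
The state is a dict: "clock": time; "qpos": joint angles; "joint_velocities": joint speeds; "joint_torque": joint torques, N m; "tcp_pos": TCP position; "orientation": TCP orientation; "force": force on the tool from outside, world axes, zero at the start; "moment": the same for the moment, N m; "gripper_width": finger opening in mm.
Only numpy, scipy, OpenCV 4.12 (cv2) and the standard library are available. Lean on these libraries where they do the work, as an engineer would, in place of code of your own. Each camera call takes 0.05 s, during which the arm holds its last target.

### The job

The aluminium tube insert is stuck flush in the pocket of the grey nest. Push it up with the knockout rod (draw the rod's red grip straight up until it stops), take the insert out, put it upright into the narrow blue carry case, setting it down gently on the case floor rather than dropping it, and shut the case lid fully. Leave the pink rack, white bottle, timer and dark blue cooling block where they are.

Things in the scene. Friction and masses are not known exactly. Their poses are not given: they have to be found in the camera images.
- nest: Grey nest fixed to the bench, yaw within 0.3. Origin on the bench under the pocket's centre, z up; block 64 x 95 mm (x, y), 94 mm high, foot 84 x 120 mm. At both y ends a cheek wall 44 mm wide, 14 mm thick rises to 122 mm right beside the insert, so in the pocket it can be held only by its long sides (closing along nest x). Brass spring plungers in the cheeks pinch its ends, 3.5 N each.
- knockout_rod (a joint): Lift of the knockout rod, m: 0 down, 0.024 at its upper stop. A 14 mm steel pin under the pocket, joined by a crossarm to a red grip in front of the nest; it only slides straight up and down. Stiff: 6 N friction, about 18 N in all with the stuck insert; stays where it is left. At its upper stop the insert stands about 23 mm above the rim and stays there.
- rod_grip (a point): Centre of the rod's red grip tab: 28 mm along nest x, 12 mm thick along nest y, 32 mm tall; at nest x = -105 mm, 90 mm above the bench when the rod is down. Its axes are the nest's. Free space all round it.
- insert: Aluminium block 40 mm (x) by 64 mm (y) by 40 mm tall (z up), 0.2 to 0.33 kg, with six 12 mm wells in its top. Origin at the centre of its underside. It starts flush in the nest's pocket, axes as the nest's.
- case: Narrow blue open case fixed to the bench, yaw within 0.3, outside 56 (x) by 160 (y) by 60 mm tall, walls and floor 6 mm: inside 44 by 148 mm, 54 mm deep. Origin on the bench under its centre. The insert fits lengthwise only (its y along case y, either way) with 2 mm to spare each side; inside there is room for fingers only at the insert's two ends (closing along case y).
- case_floor (a point): Centre of the inner floor of the case, 6 mm above the bench.
- case_lid (a joint): Lid angle, rad: 0 shut, 1.57 upright, 2.6 leaning fully back towards case +x; starts at 2.2 to 2.5. White plate, 64 mm from hinge to front edge, 160 mm along case y, 5 mm thick (1 to 6 mm above the hinge line when shut), 50 mm lip on its front edge. Light, stiff hinge (0.05 N m), stays at any angle.
- lid_hinge (a point): Middle of the lid's hinge line: at case x = +30 mm, 60 mm above the bench; the hinge line runs along case y.
- lid_edge (a point): Middle of the lid's front edge, on its outer face, 64 mm from the hinge.
- pink_rack: Bystander: pink tube rack 83 x 125 x 25 mm, origin at its underside.
- white_bottle: Bystander: pale white, partly see-through bottle with a white cap and green label, 66 mm across, 130 mm tall, origin at its underside.
- timer: Bystander: small white timer 68 x 68 x 20 mm, origin at its underside.
- blue_block: Bystander: dark blue cooling block for tubes, 62 x 96 x 34 mm, origin at its underside.
- nest_deck (a point): Centre of the pocket's mouth, at the level of the nest's top rim, 94 mm above the bench. The pocket is 43 mm (x) by 67 mm (y) and 40 mm deep (floor 54 mm above the bench), with an 18 mm hole in its floor for the rod.
Mind the look-alikes: they are no part of the job. Of the things like the case, leave any that is orange; of the rest the larger one is meant.

How it is judged:
By the outcome, as a careful person would: the job done as asked, in the order asked, and still so for the second after the job is handed in, with the robot touching nothing.
It also fails if it takes over 72 s, if anything falls off the work surface, if the arm or the gripper's body presses on something with over 40 N, if the wrist force passes 120 N, or if a joint passes its speed limit or range.

## Working session

There is one attempt and no reset: what is moved stays moved. The work goes in short steps, Python scripts to look and compute and a shell command to move; the robot and the scene stay as the last step left them, time stands still between calls to the robot, and variables do not carry over. Pictures are saved under pics/ and viewed, and the job is handed in when it is done.

```bash
ls; mkdir -p pics; python3 - <<'E'
from plant import sensors, imaging, r
import cv2
print(sensors.read_state())
for n in ("side","top"):
    cv2.imwrite(f"pics/{n}0.png",imaging.read_camera(n)); m=imaging.camera_model(n); print(n,m)
E
```

```text
pics
{'clock': 0.0, 'qpos': array([-0.06579258,  0.62932097,  0.03843937,  1.51837109, -0.02699643,
        0.9962944 , -0.0199671 ]), 'joint_velocities': array([-0.00073204, -0.00127983, -0.00035847, -0.00045698,  0.0006208 ,
        0.000106  ,  0.00019923]), 'joint_torque': array([-1.11932164e-03, -5.63405585e+01,  1.22606792e+00, -1.93450052e+01,
        1.09587883e-02,  1.05136272e-02, -8.84369996e-06]), 'tcp_pos': array([6.49376918e+02, 2.46834094e-02, 2.30404353e+02]), 'orientation': array([-1.57082079e+00,  1.45008103e-03,  1.49632495e-03]), 'force': array([ 0.02651233, -0.28051193, -0.24052444]), 'moment': array([0.01255542, 0.01476859, 0.00223333]), 'gripper_width': 85.2032756978461}
side {'K': array([[473.27536921,   0.        , 253.01619856],
       [  0.        , 473.27536921, 193.50929447],
       [  0.        ,   0.        ,   1.        ]]), 'distortion': array([-0.12462962,  0.        ,  0.        ,  0.        ,  0.        ]), 'cam_to_world': array([[ 9.03393757e-01, -3.52404935e-01,  2.44316357e-01,
         1.55694084e+02],
       [-4.28629112e-01, -7.58745514e-01,  4.90491925e-01,
        -8.22515221e+02],
       [ 1.25221648e-02, -5.47828446e-01, -8.36496975e-01,
         1.50658235e+03],
       [ 0.00000000e+00,  0.00000000e+00,  0.00000000e+00,
         1.00000000e+00]])}
top {'K': array([[423.5673602 ,   0.        , 248.63140095],
       [  0.        , 423.5673602 , 187.82345381],
       [  0.        ,   0.        ,   1.        ]]), 'distortion': array([-0.07341547,  0.        ,  0.        ,  0.        ,  0.        ]), 'cam_to_world': array([[ 1.32976865e-01, -9.70835364e-01,  1.99488968e-01,
         3.13670570e+02],
       [-9.91116322e-01, -1.30735181e-01,  2.44284399e-02,
         7.08727437e+00],
       [ 2.36423309e-03, -2.00965190e-01, -9.79595530e-01,
         1.43611476e+03],
       [ 0.00000000e+00,  0.00000000e+00,  0.00000000e+00,
         1.00000000e+00]])}
```

View pictures.

View pics/side0.png

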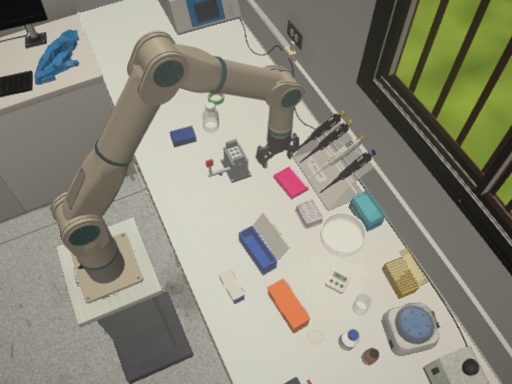

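View pics/top0.png

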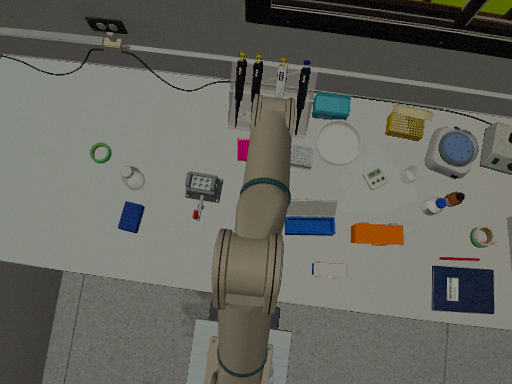

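```bash
python3 - <<'E'
import cv2
import numpy as np
s=cv2.imread("pics/side0.png"); t=cv2.imread("pics/top0.png")
def crop(im,x,y,w,h,k): return cv2.resize(im[y:y+h,x:x+w],None,fx=k,fy=k,interpolation=cv2.INTER_CUBIC)
cv2.imwrite("pics/c1.png",np.hstack([crop(s,195,125,66,70,6),crop(t,170,155,66,70,6)]))
cv2.imwrite("pics/c2.png",np.hstack([crop(s,225,205,70,75,5),crop(t,275,190,70,75,5)]))
E
```

```text
(no output)
```

View pics/c1.png

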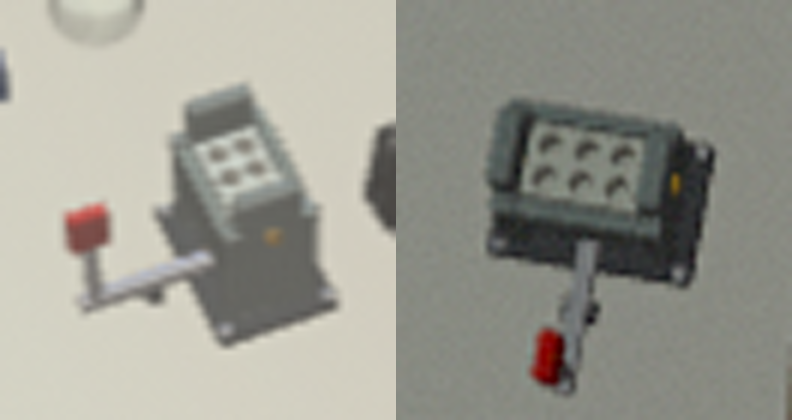

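View pics/c2.png

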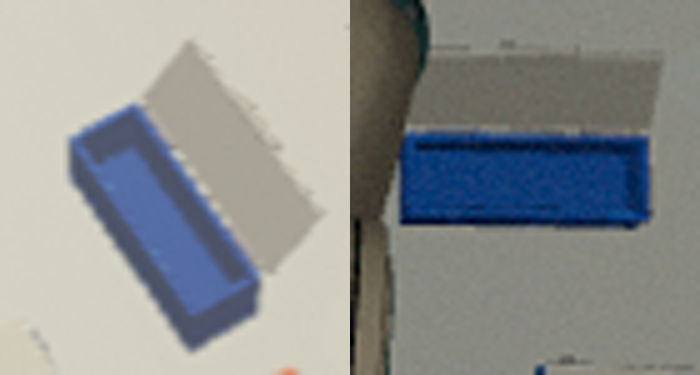

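```bash
cat > h.py <<'E'
import numpy as np, cv2
from plant import sensors, imaging, r
from scipy.optimize import least_squares
from scipy.spatial.transform import Rotation as R
CM={n:imaging.camera_model(n) for n in("side","top")}
def proj(n,P):
    m=CM[n]; T=np.linalg.inv(m["cam_to_world"])
    return cv2.projectPoints(np.float64(P).reshape(-1,1,3),cv2.Rodrigues(T[:3,:3])[0],T[:3,3],m["K"],m["distortion"])[0].reshape(-1,2)
def pose(p,L):
    c,s=np.cos(p[2]),np.sin(p[2]); L=np.float64(L).reshape(-1,3)
    return np.c_[p[0]+c*L[:,0]-s*L[:,1],p[1]+s*L[:,0]+c*L[:,1],L[:,2]]
def box(x,y,z):
    P=np.array([[a,b,c] for a in x for b in y for c in z],float)
    return [(P[i],P[j]) for i in range(8) for j in range(i+1,8) if (P[i]!=P[j]).sum()==1]
def draw(im,n,p,edges,o,k,col):
    for a,b in edges:
        q=proj(n,pose(p,[a,b])); q=((q-o+.5)*k-.5)*16
        cv2.line(im,tuple(int(v) for v in q[0]),tuple(int(v) for v in q[1]),col,1,cv2.LINE_AA,4)
def crop(im,x,y,w,h,k): return cv2.resize(im[y:y+h,x:x+w],None,fx=k,fy=k,interpolation=cv2.INTER_CUBIC)
def fit(obs,x0):
    def f(p): return np.concatenate([(proj(n,pose(p,[L]))[0]-u) for n,L,u in obs]).ravel()
    s=least_squares(f,x0,loss="soft_l1"); return s.x,f(s.x).reshape(-1,2)
def lid(th):
    c,s=np.cos(th),np.sin(th)
    f=lambda d,h,y:(30-c*d+s*h,y,60+s*d+c*h) # d from hinge, h outer height
    return f
def lidedges(th):
    f=lid(th);E=[]
    for h in(1,6): E+=[(f(0,h,-80),f(64,h,-80)),(f(0,h,80),f(64,h,80)),(f(64,h,-80),f(64,h,80)),(f(0,h,-80),f(0,h,80))]
    E+=[(f(64,6,y),f(64,-44,y)) for y in(-80,80)]+[(f(64,-44,-80),f(64,-44,80))]
    return E
def st():
    s=sensors.read_state(); return s
E
cat > f1.py <<'E'
from h import *
S=lambda u,v,k=6,o=(195,125):("side",np.array([o[0]+(u+.5)/k-.5,o[1]+(v+.5)/k-.5]))
T=lambda u,v,k=6,o=(170,155),d=396:("top",np.array([o[0]+(u-d+.5)/k-.5,o[1]+(v+.5)/k-.5]))
def O(t,L): return (t[0],L,t[1])
nest=[O(S(228,345),(-42,-60,0)),O(S(338,300),(42,-60,0)),O(S(188,103),(-22,47.5,122)),O(S(247,85),(22,47.5,122)),O(S(197,150),(-20,32,94)),O(S(250,128),(20,32,94)),
 O(T(535,122),(20,32,94)),O(T(524,192),(-20,32,94)),O(T(660,237),(-32,-47.5,94)),O(T(490,250),(-42,60,0)),O(T(690,285),(-42,-60,0))]
side=cv2.imread("pics/side0.png");top=cv2.imread("pics/top0.png")
for n,im in(("side",side),("top",top)):
    b,g,rr=[im[:,:,i].astype(int) for i in range(3)]
    m=(rr>g*1.8)&(rr>80)&(g<90); y,x=np.nonzero(m)
    k=(abs(x-(210 if n=="side" else 195))<12)&(abs(y-(163 if n=="side" else 214))<12)
    print(n,"red",x[k].mean(),y[k].mean()); nest.append((n,(-105,0,90),np.array([x[k].mean(),y[k].mean()])))
p,e=fit(nest,[650,150,0]); print("nest",p); print(e.round(1).tolist())
kc=dict(k=5,o=(225,205)); tc=dict(k=5,o=(275,190),d=350)
case=[O(S(70,140,**kc),(-28,80,60)),O(S(137,103,**kc),(28,80,60)),O(S(258,285,**kc),(28,-80,60)),O(S(187,322,**kc),(-28,-80,60)),O(S(192,352,**kc),(-28,-80,0)),O(S(258,310,**kc),(28,-80,0)),O(S(72,180,**kc),(-28,80,0)),
O(T(401,135,**tc),(28,80,60)),O(T(648,135,**tc),(28,-80,60)),O(T(403,222,**tc),(-28,80,60))]
c,e=fit(case,[500,-150,0]); print("case",c); print(e.round(1).tolist())
a=crop(side,195,125,66,70,6);b=crop(top,170,155,66,70,6)
E_=box((-32,32),(-47.5,47.5),(0,94))+box((-22,22),(33.5,47.5),(94,122))+box((-22,22),(-47.5,-33.5),(94,122))+box((-119,-91),(-6,6),(74,106))
draw(a,"side",p,E_,(195,125),6,(0,255,255));draw(b,"top",p,E_,(170,155),6,(0,255,255))
I_=box((-20,20),(-32,32),(94,94.1))
draw(a,"side",p,I_,(195,125),6,(0,255,0));draw(b,"top",p,I_,(170,155),6,(0,255,0))
cv2.imwrite("pics/o1.png",np.hstack([a,b]))
import sys
th=float(sys.argv[1])
a=crop(side,225,205,70,75,5);b=crop(top,275,190,70,75,5)
for im,n,o in((a,"side",(225,205)),(b,"top",(275,190))):
    draw(im,n,c,box((-28,28),(-80,80),(0,60)),o,5,(0,255,255)); draw(im,n,c,lidedges(th),o,5,(0,0,255))
cv2.imwrite("pics/o2.png",np.hstack([a,b]))
E
python3 f1.py 2.35
```

```text
side red 209.0 161.0
top red 194.53846153846155 213.69230769230768
nest [ 5.85501226e+02  1.96601829e+02 -3.59323192e-02]
[[-0.9, 1.2], [0.8, 1.8], [-0.7, -0.1], [0.3, -0.6], [0.0, -0.5], [0.9, -0.0], [-0.3, -0.5], [-0.8, -0.3], [-0.1, -0.1], [-0.7, 0.4], [0.1, 0.4], [0.5, 1.9], [0.3, 0.1]]
case [ 4.98330020e+02 -1.73965881e+02  1.19704861e-01]
[[-0.8, -0.1], [-0.6, -0.2], [0.6, -1.3], [0.8, -0.6], [-0.7, 0.7], [-0.4, 1.1], [-1.0, -0.1], [0.8, -0.6], [0.1, 0.0], [0.5, -0.9]]
```

View pics/o1.png

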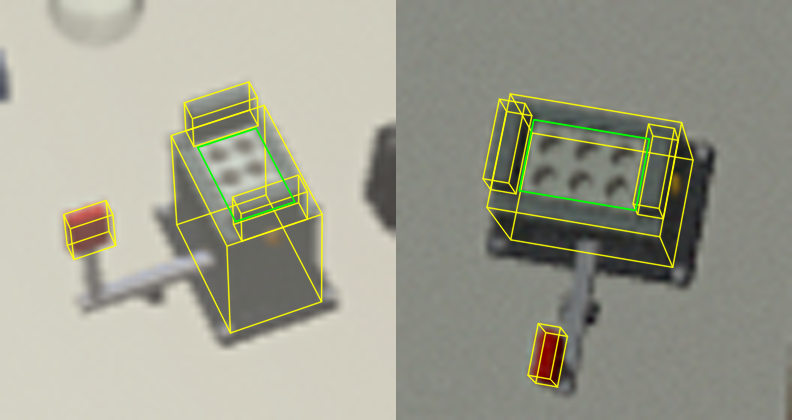

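View pics/o2.png

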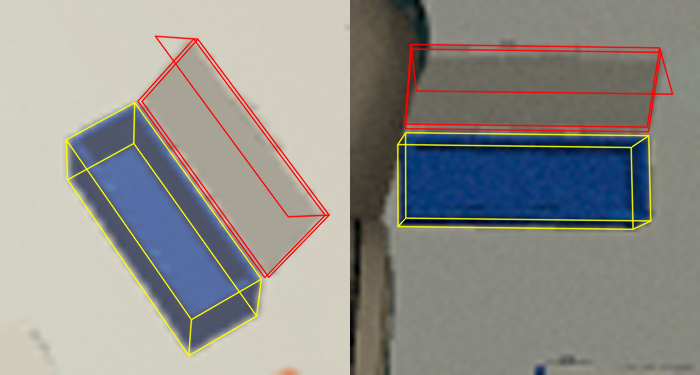

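```bash
cat >> h.py <<'E'
def plan(pos,yawdeg,n=None,vmax=45,wmax=8.3,tilt=(0,0)):
    """print rows (per-call groups of 5) from measured pose to target; yaw of tool x about world z, tool y down"""
    s=st(); p=np.array(s["tcp_pos"]); Rc=R.from_rotvec(s["orientation"])
    Rt=R.from_euler("z",yawdeg,degrees=True)*R.from_euler("x",-90,degrees=True)*R.from_rotvec(np.radians([tilt[0],0,tilt[1]]))
    rv=(Rc.inv()*Rt).as_rotvec(degrees=True); d=np.array(pos)-p
    N=n or max(1,int(np.ceil(max(np.linalg.norm(d)/vmax,np.abs(rv).max()/wmax))))
    q=Rc; dps=[];rs=[]
    for i in range(N):
        dps.append((q.inv().apply(d/N)/1000).round(4).tolist()); rs.append((rv/N).round(2).tolist())
        q=q*R.from_rotvec(rv/N,degrees=True)
    print("t",round(s["clock"],2),"at",p.round(1),"yaw",R.as_euler(Rc*R.from_euler("x",90,degrees=True),"zyx",degrees=True).round(2),"F",np.round(s["force"],1),"w",round(s["gripper_width"],1))
    for i in range(0,N,5): print('\'{"dp":%s,"delta_rot":%s}\''%(dps[i:i+5],rs[i:i+5]))
E
python3 -c "
from h import *
plan((480.6,200.4,150),-92.06)"
```

```text
t 0.1 at [649.4   0.  230.5] yaw [-0.   0.1 -0. ] F [ 0.3 -0.2 -0.6] w 85.1
'{"dp":[[-0.0141, 0.0067, 0.0167], [-0.0162, 0.0067, 0.0147], [-0.018, 0.0067, 0.0124], [-0.0195, 0.0067, 0.0099], [-0.0206, 0.0067, 0.0072]],"delta_rot":[[0.01, 7.67, -0.01], [0.01, 7.67, -0.01], [0.01, 7.67, -0.01], [0.01, 7.67, -0.01], [0.01, 7.67, -0.01]]}'
'{"dp":[[-0.0214, 0.0067, 0.0044], [-0.0218, 0.0067, 0.0015], [-0.0218, 0.0067, -0.0015], [-0.0214, 0.0067, -0.0043], [-0.0206, 0.0067, -0.0072]],"delta_rot":[[0.01, 7.67, -0.01], [0.01, 7.67, -0.01], [0.01, 7.67, -0.01], [0.01, 7.67, -0.01], [0.01, 7.67, -0.01]]}'
'{"dp":[[-0.0195, 0.0067, -0.0099], [-0.018, 0.0067, -0.0124]],"delta_rot":[[0.01, 7.67, -0.01], [0.01, 7.67, -0.01]]}'
```

```bash
python3 -m crank '{"dp":[[-0.014,0.007,0.017],[-0.016,0.007,0.015],[-0.018,0.007,0.012],[-0.0195,0.007,0.01],[-0.0205,0.007,0.007]],"delta_rot":[[0,7.7,0],[0,7.7,0],[0,7.7,0],[0,7.7,0],[0,7.7,0]]}' -1 100
python3 -m crank '{"dp":[[-0.0215,0.007,0.0045],[-0.022,0.007,0.0015],[-0.022,0.007,-0.0015],[-0.0215,0.007,-0.0045],[-0.0205,0.007,-0.007]],"delta_rot":[[0,7.7,0],[0,7.7,0],[0,7.7,0],[0,7.7,0],[0,7.7,0]]}'
python3 -c "
from h import *
plan((480.6,200.4,150),-92.06)"
```

```text
clock: 0.6
tcp_pos: [579.1, 82.2, 192.9]
orientation: [-1.502, 0.552, -0.551]
force: [0.4, 0.1, 0.8]
gripper_width: 85.3
clock: 1.1
tcp_pos: [507.9, 172.4, 154.9]
orientation: [-1.288, 1.09, -1.087]
force: [0.1, 0.2, -0.8]
gripper_width: 85.7
t 1.1 at [507.9 172.4 154.9] yaw [-80.58   0.29  -0.18] F [ 0.1  0.2 -0.8] w 85.7
'{"dp":[[-0.0161, 0.0025, -0.0112], [-0.0149, 0.0025, -0.0127]],"delta_rot":[[0.15, 5.74, 0.08], [0.15, 5.74, 0.08]]}'
```

```bash
python3 -m crank '{"dp":[[-0.016,0.0025,-0.011],[-0.015,0.0025,-0.013],[0,0,0]],"delta_rot":[[0,5.7,0],[0,5.7,0],[0,0,0]]}'
python3 - <<'E'
from h import *
s=imaging.read_camera("side");t=imaging.read_camera("top")
cv2.imwrite("pics/side1.png",s);cv2.imwrite("pics/top1.png",t)
cv2.imwrite("pics/c3.png",np.hstack([crop(s,170,100,100,100,4),crop(t,150,140,100,100,4)]))
plan((480.6,200.4,71),-92.06)
E
```

```text
clock: 1.4
tcp_pos: [475.4, 204.8, 147.5]
orientation: [-1.202, 1.244, -1.236]
force: [0.2, 0.2, 0.4]
gripper_width: 85.2
t 1.5 at [478.3 202.4 148.3] yaw [-92.28   0.41  -0.26] F [-0.   0.   0.4] w 85.4
'{"dp":[[0.0008, 0.0387, 0.0014], [0.0009, 0.0387, 0.0013]],"delta_rot":[[0.2, -0.11, 0.14], [0.2, -0.11, 0.14]]}'
```

View pics/c3.png

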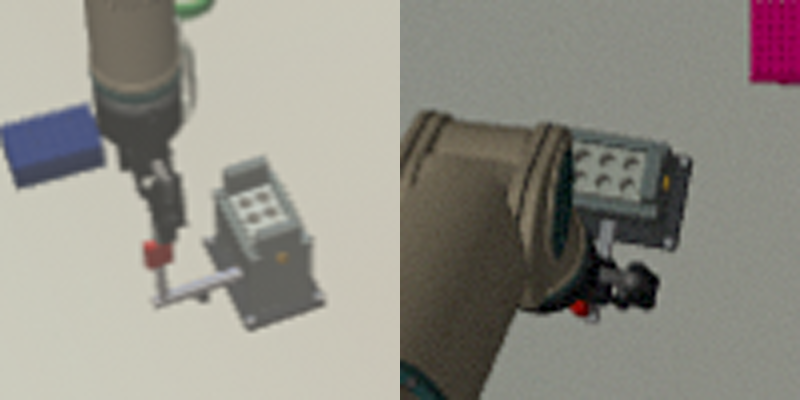

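```bash
python3 -m crank '{"dp":[[0.001,0.038,0.0015],[0.001,0.038,0.0015],[0,0.001,0]],"delta_rot":[[0.2,0,0.2],[0.2,0,0.2],[0,0,0]]}'
python3 - <<'E'
from h import *
s=imaging.read_camera("side")
a=crop(s,180,130,60,60,8)
p=st()["tcp_pos"]
for n in(-42,42):
    q=proj("side",[p+[0,n,13]])[0]; q=(q-[180,130]+.5)*8
    cv2.circle(a,tuple(int(v) for v in q),4,(0,255,0),1)
cv2.imwrite("pics/c4.png",a)
plan((480.6,200.4,71),-92.06)
E
```

```text
clock: 1.8
tcp_pos: [486.8, 198.0, 71.6]
orientation: [-1.181, 1.232, -1.239]
force: [-0.0, 0.0, 1.3]
gripper_width: 85.3
t 1.85 at [488.1 198.2  73.4] yaw [-92.22  -0.67   0.26] F [ 0.8 -0.2  0.9] w 85.3
'{"dp":[[-0.0019, 0.0023, -0.0076]],"delta_rot":[[-0.66, -0.16, -0.29]]}'
```

View pics/c4.png

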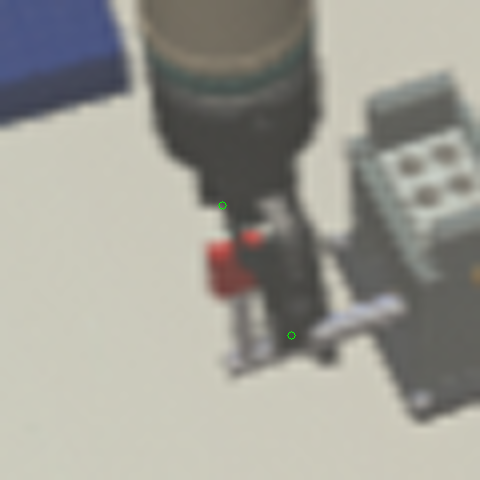

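```bash
python3 -m crank '{"dp":[[-0.002,0.002,-0.0075],[0,0,0]],"delta_rot":[[-0.6,0,-0.3],[0,0,0]]}'
python3 -c "
from h import *
plan((480.6,200.4,71),-92.06)"
```

```text
clock: 2.05
tcp_pos: [482.5, 199.7, 73.7]
orientation: [-1.187, 1.237, -1.24]
force: [-0.5, -0.2, -0.4]
gripper_width: 85.4
t 2.05 at [482.5 199.7  73.7] yaw [-9.231e+01 -1.900e-01  2.000e-02] F [-0.5 -0.2 -0.4] w 85.4
'{"dp":[[-0.0006, 0.0026, -0.0019]],"delta_rot":[[-0.19, -0.25, -0.03]]}'
```

Close on the grip.

```bash
python3 -m crank '{"dp":[[-0.0005,0.0025,-0.002],[0,0,0],[0,0,0],[0,0,0],[0,0,0]],"delta_rot":[[0,0,0],[0,0,0],[0,0,0],[0,0,0],[0,0,0]]}' 1 110
python3 -m crank '{"dp":[[0,0,0],[0,0,0]],"delta_rot":[[0,0,0],[0,0,0]]}'
python3 -c "
from h import *
plan((480.6,200.4,71),-92.06)"
```

```text
clock: 2.55
tcp_pos: [482.6, 201.6, 74.8]
orientation: [-1.182, 1.232, -1.239]
force: [-2.0, -11.8, 6.4]
gripper_width: 12.0
clock: 2.75
tcp_pos: [482.6, 201.0, 75.0]
orientation: [-1.182, 1.231, -1.239]
force: [0.0, 0.6, -0.2]
gripper_width: 10.4
t 2.75 at [482.6 201.   75. ] yaw [-92.14  -0.56   0.13] F [ 0.   0.6 -0.2] w 10.4
'{"dp":[[0.0007, 0.004, -0.002]],"delta_rot":[[-0.55, -0.08, -0.15]]}'
```

```bash
python3 -m crank '{"dp":[[0,-0.005,0],[0,-0.006,0],[0,-0.006,0]],"delta_rot":[[0,0,0],[0,0,0],[0,0,0]]}'
python3 -m crank '{"dp":[[0,-0.006,0],[0,-0.006,0],[0,-0.006,0]],"delta_rot":[[0,0,0],[0,0,0],[0,0,0]]}'
```

```text
clock: 3.05
tcp_pos: [482.6, 200.9, 90.1]
orientation: [-1.185, 1.229, -1.24]
force: [4.0, -0.6, -14.9]
gripper_width: 10.0
clock: 3.35
tcp_pos: [482.6, 200.6, 100.6]
orientation: [-1.19, 1.224, -1.246]
force: [17.9, 4.7, -83.7]
gripper_width: 10.2
```

```bash
python3 -m crank '{"dp":[[0,0.001,0],[0,0,0]],"delta_rot":[[0,0,0],[0,0,0]]}'
python3 - <<'E'
from h import *
s=imaging.read_camera("side")
cv2.imwrite("pics/c5.png",crop(s,180,110,80,80,7))
E
```

```text
clock: 3.55
tcp_pos: [482.4, 200.8, 98.2]
orientation: [-1.193, 1.224, -1.246]
force: [1.7, -2.0, -6.9]
gripper_width: 10.2
```

View pics/c5.png

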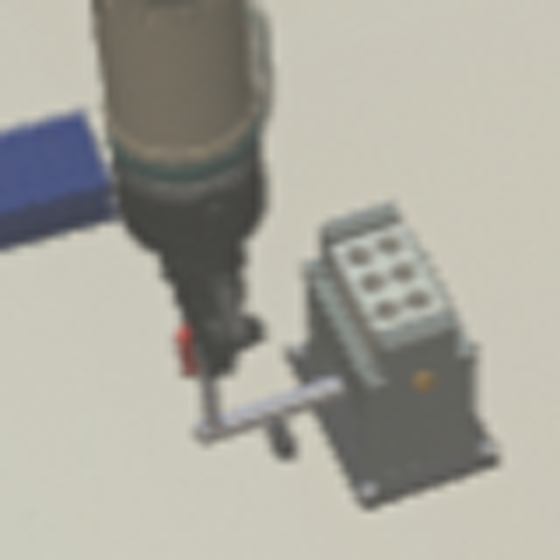

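```bash
python3 -m crank '{"dp":[[0,0,0],[0,0,0],[0,0,0]],"delta_rot":[[0,0,0],[0,0,0],[0,0,0]]}' -1 60
python3 -m crank '{"dp":[[0,-0.03,0],[0,-0.035,0],[0,-0.035,0],[0,0,0]],"delta_rot":[[0,0,0],[0,0,0],[0,0,0],[0,0,0]]}'
python3 - <<'E'
from h import *
s=imaging.read_camera("side");cv2.imwrite("pics/side2.png",s)
cv2.imwrite("pics/c6.png",crop(s,190,110,80,80,7))
E
```

```text
clock: 3.9
tcp_pos: [482.1, 201.1, 102.2]
orientation: [-1.188, 1.226, -1.245]
force: [0.9, -0.3, -0.0]
gripper_width: 53.4
clock: 4.3
tcp_pos: [480.2, 201.1, 207.8]
orientation: [-1.187, 1.23, -1.244]
force: [-1.0, -0.1, 0.1]
gripper_width: 85.4
```

View pics/c6.png

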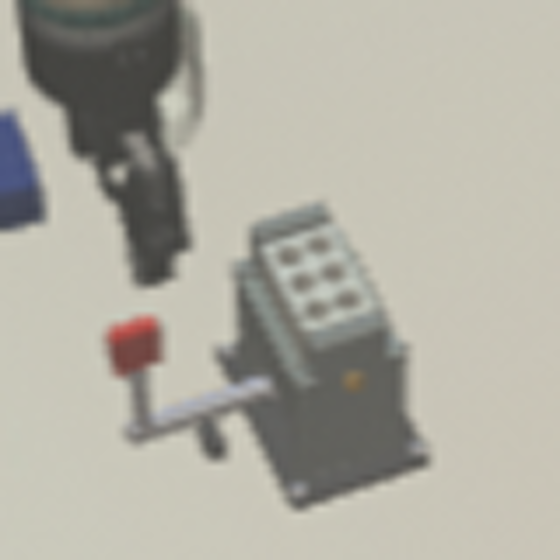

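```bash
python3 - <<'E'
from h import *
S=lambda u,v,k=7,o=(190,110):np.array([o[0]+(u+.5)/k-.5,o[1]+(v+.5)/k-.5])
for z in(115,117,119):
    obs=[("side",(-20,32,z),S(262,240)),("side",(20,32,z),S(327,220)),("side",(20,-32,z),S(382,315)),("side",(-20,-32,z),S(312,335))]
    p,e=fit(obs,[585,197,0]);print(z,p,e.round(1).tolist())
a=crop(cv2.imread("pics/side2.png"),190,110,80,80,7)
draw(a,"side",[585.5,197.2,-.036],box((-20,20),(-32,32),(94,117))+box((-119,-91),(-6,6),(98,130)),(190,110),7,(0,255,0))
cv2.imwrite("pics/c7.png",a)
E
```

```text
115 [ 5.87366320e+02  2.00816992e+02 -4.07484006e-03] [[0.1, 1.0], [0.5, 0.4], [-0.4, -1.0], [-0.2, -0.4]]
117 [ 5.86749751e+02  1.99348186e+02 -4.37332111e-03] [[0.1, 1.0], [0.5, 0.4], [-0.4, -1.0], [-0.2, -0.3]]
119 [ 5.86133105e+02  1.97879355e+02 -4.67518282e-03] [[0.1, 1.0], [0.5, 0.4], [-0.3, -1.0], [-0.2, -0.3]]
```

View pics/c7.png

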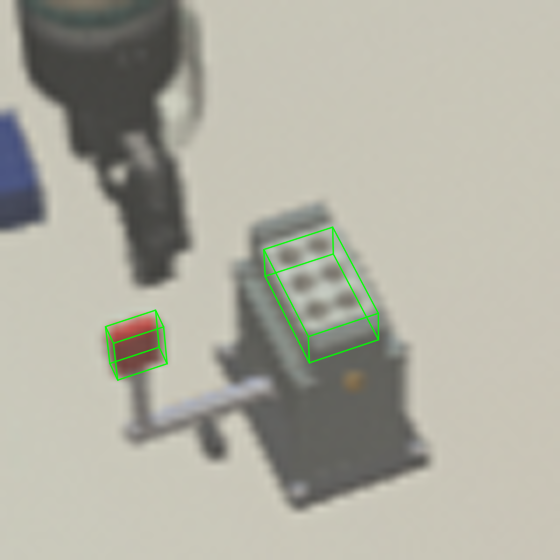

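```bash
python3 - <<'E'
from h import *
t=imaging.read_camera("top");s=cv2.imread("pics/side2.png");cv2.imwrite("pics/top2.png",t)
rows=[]
for p in([585.5,197.2,-.036],[586.5,199.5,-.014],[586.5,201,0]):
    a=crop(s,195,125,66,60,4);b=crop(t,170,155,66,60,4)
    E_=box((-32,32),(-47.5,47.5),(0,94))+box((-22,22),(33.5,47.5),(94,122))+box((-22,22),(-47.5,-33.5),(94,122))+box((-119,-91),(-6,6),(98,130))
    if rows or 1:
        draw(a,"side",p,E_,(195,125),4,(0,255,255));draw(b,"top",p,E_,(170,155),4,(0,255,255))
    rows.append(np.vstack([a,b]))
cv2.imwrite("pics/c8.png",np.hstack(rows))
cv2.imwrite("pics/c9.png",np.hstack([crop(s,195,125,66,66,6),crop(t,170,155,66,66,6)]))
E
```

```text
(no output)
```

View pics/c8.png

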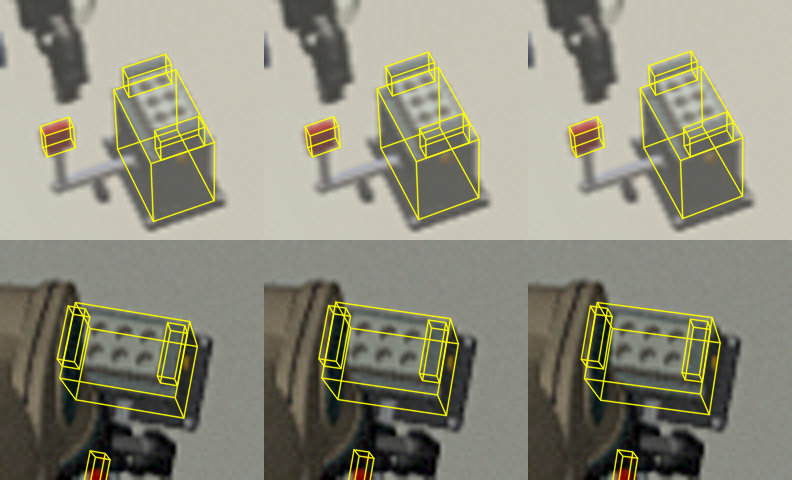

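View pics/c9.png

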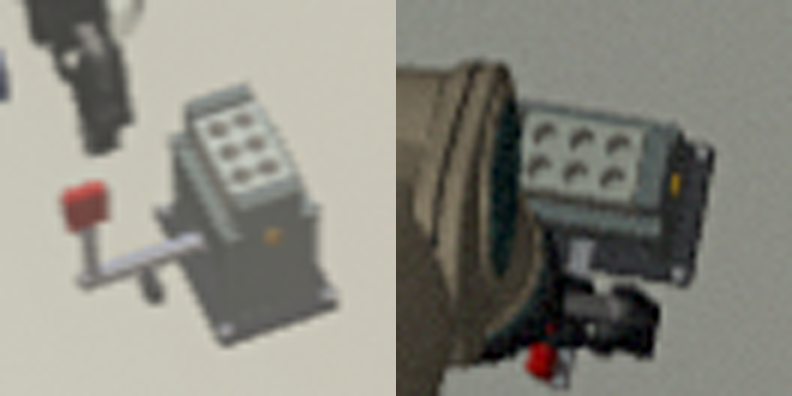

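```bash
python3 - <<'E'
from h import *
print(st()["qpos"].round(2), proj("side",[(500,30,0),(520,10,0)]),proj("top",[(500,30,0)]))
plan((586.3,199,160),-1.1)
E
python3 -c "
import cv2;from h import *
cv2.imwrite('pics/c10.png',crop(cv2.imread('pics/side2.png'),200,140,110,140,5)[:, :])"
```

```text
[-0.83  0.53  0.55  1.92 -0.37  0.79 -1.68] [[233.35791473 208.85574679]
 [240.47285002 211.08783976]] [[248.2424543  218.51703777]]
t 4.4 at [477.8 200.8 204.5] yaw [-92.2   -0.14  -0.36] F [-0.6  0.6 -0.3] w 85.5
'{"dp":[[-0.0002, 0.0041, 0.0099], [0.0012, 0.0041, 0.0098], [0.0026, 0.0041, 0.0095], [0.0039, 0.0041, 0.009], [0.0052, 0.0041, 0.0084]],"delta_rot":[[0.01, -8.28, 0.04], [0.01, -8.28, 0.04], [0.01, -8.28, 0.04], [0.01, -8.28, 0.04], [0.01, -8.28, 0.04]]}'
'{"dp":[[0.0063, 0.0041, 0.0075], [0.0074, 0.0041, 0.0065], [0.0082, 0.0041, 0.0054], [0.0089, 0.0041, 0.0042], [0.0094, 0.0041, 0.0028]],"delta_rot":[[0.01, -8.28, 0.04], [0.01, -8.28, 0.04], [0.01, -8.28, 0.04], [0.01, -8.28, 0.04], [0.01, -8.28, 0.04]]}'
'{"dp":[[0.0098, 0.004, 0.0015]],"delta_rot":[[0.01, -8.28, 0.04]]}'
```

View pics/c10.png

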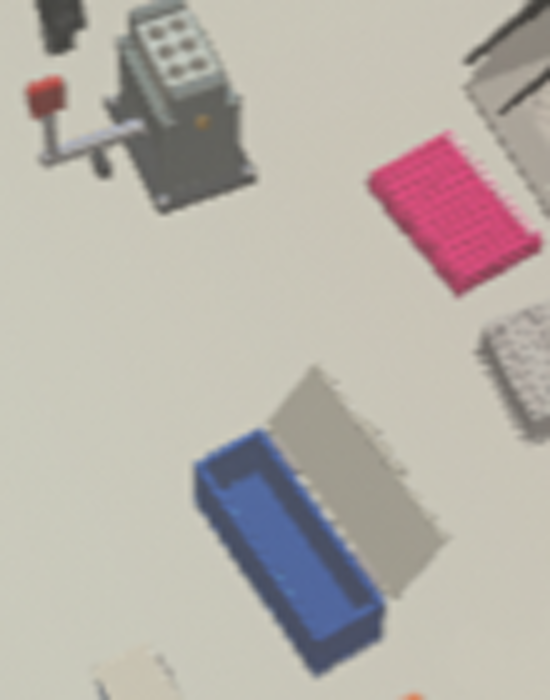

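```bash
python3 -m crank '{"dp":[[0,0.004,0.01],[0.001,0.004,0.01],[0.0025,0.004,0.0095],[0.004,0.004,0.009],[0.005,0.004,0.0085]],"delta_rot":[[0,-8.3,0],[0,-8.3,0],[0,-8.3,0],[0,-8.3,0],[0,-8.3,0]]}'
python3 -m crank '{"dp":[[0.0065,0.004,0.0075],[0.0075,0.004,0.0065],[0.008,0.004,0.0055],[0.009,0.004,0.004],[0.0095,0.004,0.003]],"delta_rot":[[0,-8.3,0],[0,-8.3,0],[0,-8.3,0],[0,-8.3,0],[0,-8.3,0]]}'
python3 -m crank '{"dp":[[0.009,0,0.001],[0,0,0]],"delta_rot":[[0,-6,0],[0,0,0]]}'
python3 -c "
from h import *
plan((586.3,199,130),-1.1)"
```

```text
clock: 4.9
tcp_pos: [522.4, 200.6, 179.2]
orientation: [-1.476, 0.677, -0.668]
force: [-0.1, 0.0, -0.2]
gripper_width: 85.5
clock: 5.4
tcp_pos: [567.3, 199.8, 150.5]
orientation: [-1.58, 0.105, -0.068]
force: [-0.6, 0.1, -0.8]
gripper_width: 85.4
clock: 5.6
tcp_pos: [575.2, 198.7, 146.7]
orientation: [-1.581, 0.024, 0.023]
force: [-0.0, -0.1, -0.6]
gripper_width: 85.6
t 5.6 at [575.2 198.7 146.7] yaw [-0.03  1.75 -0.6 ] F [-0.  -0.1 -0.6] w 85.6
'{"dp":[[0.0116, 0.0164, 0.0005]],"delta_rot":[[0.62, 1.06, -1.74]]}'
```

```bash
python3 -m crank '{"dp":[[0.0115,0.016,0.0005],[0,0,0],[0,0,0]],"delta_rot":[[0.6,1,-1.7],[0,0,0],[0,0,0]]}'
python3 -c "
from h import *
s=imaging.read_camera('side');cv2.imwrite('pics/c11.png',crop(s,195,110,80,80,7))
plan((586.3,199,95),-1.1)"
```

```text
clock: 5.9
tcp_pos: [583.0, 198.5, 127.9]
orientation: [-1.571, 0.025, -0.014]
force: [-0.5, 0.0, -0.1]
gripper_width: 85.1
t 5.95 at [582.7 198.4 127.8] yaw [-1.43  0.43 -0.06] F [ 0.1 -0.3 -0.7] w 85.3
'{"dp":[[0.0038, 0.0327, 0.0008]],"delta_rot":[[0.07, -0.33, -0.43]]}'
```

View pics/c11.png

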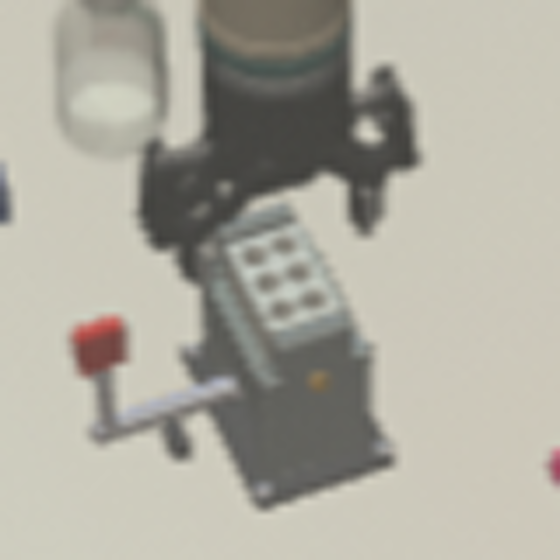

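```bash
python3 -m crank '{"dp":[[0.004,0.017,0.001],[0,0.016,0],[0,0,0]],"delta_rot":[[0,-0.3,-0.4],[0,0,0],[0,0,0]]}'
python3 -c "
from h import *
plan((586.3,199,95),-1.1)"
```

```text
clock: 6.25
tcp_pos: [586.1, 200.4, 96.1]
orientation: [-1.571, 0.016, -0.016]
force: [-0.2, 0.0, -0.3]
gripper_width: 85.4
t 6.25 at [586.1 200.4  96.1] yaw [-1.16 -0.01 -0.02] F [-0.2  0.  -0.3] w 85.4
'{"dp":[[0.0002, 0.0011, -0.0014]],"delta_rot":[[0.02, -0.06, 0.01]]}'
```

```bash
python3 -m crank '{"dp":[[0,0.001,-0.0015],[0,0,0],[0,0,0],[0,0,0],[0,0,0]],"delta_rot":[[0,0,0],[0,0,0],[0,0,0],[0,0,0],[0,0,0]]}' 1 60
python3 -m crank '{"dp":[[0,0,0]],"delta_rot":[[0,0,0]]}'
python3 -c "
from h import *
plan((586.3,199,95),-1.1)"
```

```text
clock: 6.75
tcp_pos: [586.3, 199.4, 97.9]
orientation: [-1.57, 0.015, -0.018]
force: [-0.1, -0.6, -3.8]
gripper_width: 38.8
clock: 6.85
tcp_pos: [586.3, 199.4, 97.9]
orientation: [-1.57, 0.015, -0.018]
force: [-0.6, 0.5, -2.3]
gripper_width: 39.1
t 6.85 at [586.3 199.4  97.9] yaw [-1.18 -0.1   0.02] F [-0.6  0.5 -2.3] w 39.1
'{"dp":[[-0.0, 0.0029, -0.0004]],"delta_rot":[[-0.03, -0.08, 0.1]]}'
```

```bash
python3 -m crank '{"dp":[[0,-0.006,0],[0,-0.01,0],[0,-0.015,0],[0,-0.02,0],[0,-0.02,0]],"delta_rot":[[0,0,0],[0,0,0],[0,0,0],[0,0,0],[0,0,0]]}'
python3 -c "
from h import *
s=imaging.read_camera('side');cv2.imwrite('pics/c12.png',crop(s,195,80,80,100,6))
plan((510,30,120),6.86)"
```

```text
clock: 7.35
tcp_pos: [583.8, 198.6, 170.2]
orientation: [-1.573, 0.02, -0.012]
force: [0.4, 0.0, -3.4]
gripper_width: 38.5
t 7.4 at [586.  199.4 173.9] yaw [-1.18 -0.05  0.01] F [ 1.  -1.   0.4] w 38.6
'{"dp":[[-0.0145, 0.0108, -0.0342], [-0.0155, 0.0108, -0.0338], [-0.0164, 0.0108, -0.0333], [-0.0173, 0.0108, -0.0328], [-0.0182, 0.0108, -0.0323]],"delta_rot":[[-0.0, -1.61, 0.01], [-0.0, -1.61, 0.01], [-0.0, -1.61, 0.01], [-0.0, -1.61, 0.01], [-0.0, -1.61, 0.01]]}'
```

View pics/c12.png

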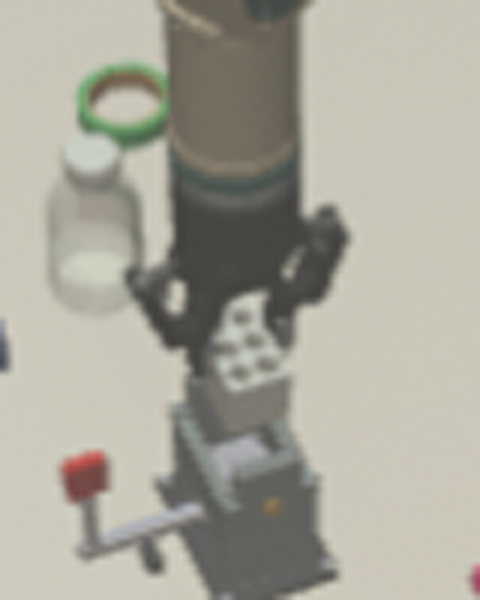

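```bash
python3 -m crank '{"dp":[[-0.0145,0,-0.034],[-0.0155,0,-0.034],[-0.0165,0.008,-0.033],[-0.0175,0.02,-0.033],[-0.015,0.02,-0.03]],"delta_rot":[[0,-1.6,0],[0,-1.6,0],[0,-1.6,0],[0,-1.6,0],[0,-1.6,0]]}'
python3 -m crank '{"dp":[[0,0.025,0],[0,0,0]],"delta_rot":[[0,0,0],[0,0,0]]}'
python3 -c "
from h import *
plan((510,30,35),6.86)"
```

```text
clock: 7.9
tcp_pos: [518.8, 36.4, 130.6]
orientation: [-1.561, -0.124, 0.09]
force: [0.2, 0.0, -3.0]
gripper_width: 38.8
clock: 8.1
tcp_pos: [516.0, 29.6, 104.3]
orientation: [-1.565, -0.114, 0.087]
force: [-0.5, 1.3, -2.2]
gripper_width: 38.7
t 8.1 at [516.   29.6 104.3] yaw [ 7.32 -0.95  0.27] F [-0.5  1.3 -2.2] w 38.7
'{"dp":[[-0.0036, 0.0346, 0.0005], [-0.0033, 0.0346, 0.0005]],"delta_rot":[[-0.08, 0.23, 0.49], [-0.08, 0.23, 0.49]]}'
```

```bash
python3 -m crank '{"dp":[[0,0.035,0],[0,0.025,0],[0,0.008,0],[0,0,0]],"delta_rot":[[0,0.2,0.5],[0,0.2,0.5],[0,0,0],[0,0,0]]}'
python3 -c "
from h import *
plan((512,30,22),6.86)"
```

```text
clock: 8.5
tcp_pos: [522.1, 31.6, 38.9]
orientation: [-1.565, -0.102, 0.089]
force: [-0.9, 0.4, -1.8]
gripper_width: 38.8
t 8.5 at [522.1  31.6  38.9] yaw [ 6.98 -0.45  0.22] F [-0.9  0.4 -1.8] w 38.8
'{"dp":[[-0.0104, 0.0169, -0.0004]],"delta_rot":[[-0.16, 0.12, 0.48]]}'
```

```bash
python3 -m crank '{"dp":[[0,0.012,0],[0,0.003,0],[0,0,0]],"delta_rot":[[-0.15,0,0.5],[0,0,0],[0,0,0]]}'
python3 -m crank '{"dp":[[0,0.002,0],[0,0.002,0]],"delta_rot":[[0,0,0],[0,0,0]]}'
```

```text
clock: 8.8
tcp_pos: [524.8, 32.9, 26.0]
orientation: [-1.568, -0.101, 0.093]
force: [-0.6, 0.6, -3.4]
gripper_width: 39.0
clock: 9.0
tcp_pos: [525.7, 33.1, 22.9]
orientation: [-1.568, -0.102, 0.092]
force: [0.2, 0.2, -3.0]
gripper_width: 39.1
```

```bash
python3 -m crank '{"dp":[[0,0.002,0],[0,0.002,0]],"delta_rot":[[0,0,0],[0,0,0]]}'
python3 -m crank '{"dp":[[0,0.001,0],[0,0.001,0]],"delta_rot":[[0,0,0],[0,0,0]]}'
```

```text
clock: 9.2
tcp_pos: [525.8, 33.2, 20.4]
orientation: [-1.568, -0.103, 0.091]
force: [-6.6, 0.4, 31.3]
gripper_width: 38.7
clock: 9.4
tcp_pos: [525.8, 33.2, 20.6]
orientation: [-1.568, -0.104, 0.09]
force: [-2.0, -0.1, 6.0]
gripper_width: 38.5
```

```bash
python3 -m crank '{"dp":[[0,0,0],[0,0,0],[0,0,0],[0,0,0]],"delta_rot":[[0,0,0],[0,0,0],[0,0,0],[0,0,0]]}' -1 60
python3 -m crank '{"dp":[[0,-0.02,0],[0,-0.03,0],[0,-0.03,0],[0,0,0]],"delta_rot":[[0,0,0],[0,0,0],[0,0,0],[0,0,0]]}'
python3 -c "
from h import *
print(st()['qpos'].round(2))
s=imaging.read_camera('side');cv2.imwrite('pics/side3.png',s);cv2.imwrite('pics/c13.png',crop(s,205,150,80,80,7))
plan((525.8,33.2,100),7-90)"
```

```text
clock: 9.8
tcp_pos: [526.8, 33.0, 21.3]
orientation: [-1.568, -0.105, 0.088]
force: [-0.3, -0.7, 0.3]
gripper_width: 85.2
clock: 10.2
tcp_pos: [525.3, 32.8, 102.3]
orientation: [-1.568, -0.103, 0.091]
force: [0.9, -1.0, -0.9]
gripper_width: 85.3
[-0.11  0.64 -0.01  1.98  0.01  0.51 -0.  ]
t 10.25 at [524.2  32.7 100.8] yaw [ 7.06 -0.28  0.05] F [-0.2 -0.6 -0.2] w 85.6
'{"dp":[[0.0002, 0.0001, 0.0], [0.0001, 0.0001, 0.0], [0.0001, 0.0001, 0.0001], [0.0001, 0.0001, 0.0001], [0.0001, 0.0001, 0.0001]],"delta_rot":[[-0.02, 8.19, 0.02], [-0.02, 8.19, 0.02], [-0.02, 8.19, 0.02], [-0.02, 8.19, 0.02], [-0.02, 8.19, 0.02]]}'
'{"dp":[[0.0001, 0.0001, 0.0001], [0.0001, 0.0001, 0.0001], [0.0001, 0.0001, 0.0001], [0.0, 0.0001, 0.0001], [0.0, 0.0001, 0.0002]],"delta_rot":[[-0.02, 8.19, 0.02], [-0.02, 8.19, 0.02], [-0.02, 8.19, 0.02], [-0.02, 8.19, 0.02], [-0.02, 8.19, 0.02]]}'
'{"dp":[[-0.0, 0.0001, 0.0002]],"delta_rot":[[-0.02, 8.19, 0.02]]}'
```

View pics/c13.png

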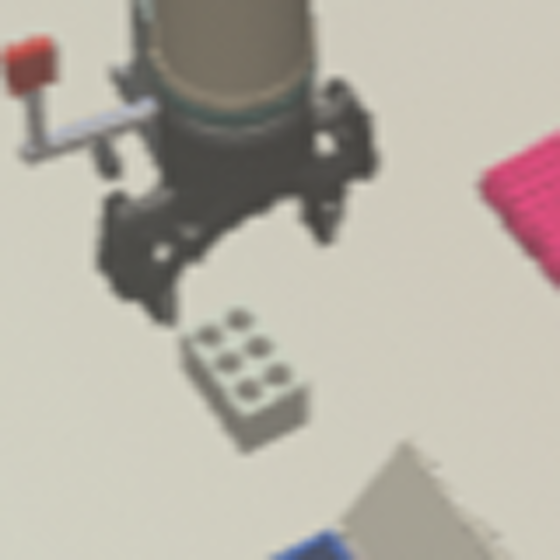

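```bash
python3 -c "
from h import *
s=cv2.imread('pics/side3.png')
a=crop(s,225,190,30,30,13);b=crop(s,233,222,50,55,11)
draw(a,'side',[525.8,33.2,.122],box((-20,20),(-32,32),(0,40)),(225,190),13,(0,255,0))
draw(b,'side',[498.3,-174,.12],box((-28,28),(-80,80),(0,60))+box((-22,22),(-74,74),(6,60)),(233,222),11,(0,255,255))
cv2.imwrite('pics/c14.png',a);cv2.imwrite('pics/c15.png',b)"
```

```text
(no output)
```

View pics/c14.png

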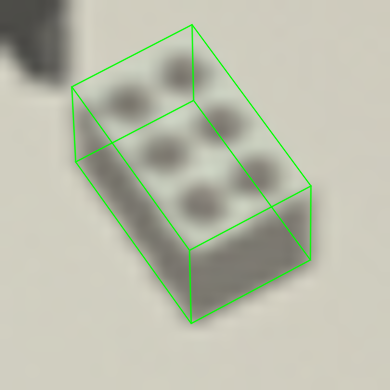

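View pics/c15.png

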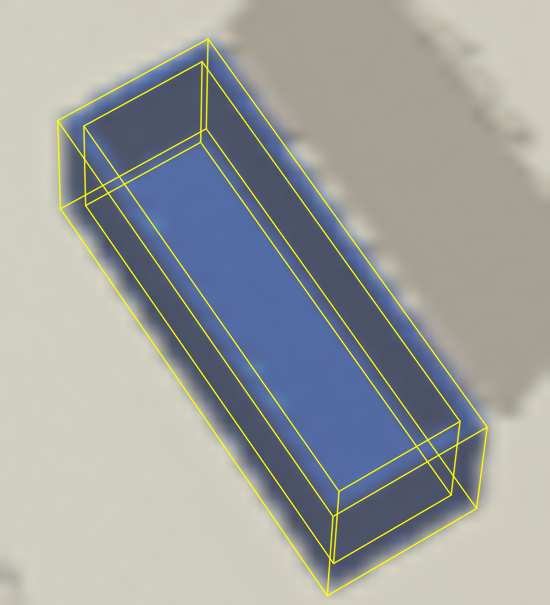

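```bash
cat > sil.py <<'E'
from h import *
from scipy.optimize import minimize
def silfit(im,n,score,corners,p0,roi,k=8,thr=0.5):
    x,y,w,h=roi
    m=cv2.resize(score[y:y+h,x:x+w].astype(np.float32),None,fx=k,fy=k,interpolation=cv2.INTER_LINEAR)
    m=np.clip((m-thr)/0.2+.5,0,1)
    def f(p):
        q=proj(n,pose(p,corners)); hull=cv2.convexHull(np.float32(((q-[x,y]+.5)*k-.5)*16)).round().astype(np.int32)
        c=np.zeros(m.shape,np.uint8); cv2.fillConvexPoly(c,hull,1,lineType=8,shift=4)
        return np.abs(c-m).sum()/k/k
    best=None
    s=minimize(f,p0,method="Nelder-Mead",options=dict(initial_simplex=np.array(p0)+np.array([[0,0,0],[4,0,0],[0,4,0],[0,0,.05]]),xatol=.01,fatol=.01,maxiter=600))
    return s.x,s.fun,(m>.5).sum()/k/k
B=lambda X,Y,Z:[(a,b,c) for a in X for b in Y for c in Z]
if __name__=="__main__":
    C=B((-28,28),(-80,80),(0,60))
    for f,n,roi in(("side3","side",(228,215,60,65)),("side0","side",(228,215,60,65)),("top0","top",(280,205,70,40))):
        im=cv2.imread(f"pics/{f}.png").astype(float)
        blu=(im[:,:,0]-im[:,:,2])
        ref=np.percentile(blu[roi[1]:roi[1]+roi[3],roi[0]:roi[0]+roi[2]],[5,60,90]); print(ref)
        # two-tone: use saturation
        sat=(im.max(2)-im.min(2))/(im.max(2)+1)
        darkblue=np.clip(((im[:,:,0]-im[:,:,2])+10)/30.,0,1)
        print(f,silfit(im,n,darkblue,C,[498,-174,.12],roi))
E
python3 sil.py
python3 -c "
import cv2
im=cv2.imread('pics/side3.png');print(im[250,228:262:1].tolist());print(im[262,236:280].tolist())"
```

```text
[-18. -15.  61.]
side3 (array([ 5.00370378e+02, -1.72412719e+02,  1.17811824e-01]), np.float64(18.8763427734375), np.float64(984.21875))
[-18. -15.  61.]
side0 (array([ 5.00333722e+02, -1.72393283e+02,  1.17993860e-01]), np.float64(19.047027587890625), np.float64(984.515625))
[-15.  -5. 104.]
top0 (array([ 4.99202005e+02, -1.73937999e+02,  1.03498571e-01]), np.float64(26.938934326171875), np.float64(969.375))
[[192, 207, 208], [192, 207, 207], [193, 207, 208], [192, 207, 208], [193, 207, 208], [193, 206, 207], [193, 207, 208], [192, 206, 208], [192, 206, 208], [193, 207, 208], [193, 206, 208], [193, 207, 208], [192, 206, 207], [193, 206, 208], [193, 206, 209], [193, 207, 209], [192, 205, 207], [161, 166, 166], [112, 98, 92], [104, 83, 75], [103, 82, 75], [104, 83, 76], [115, 88, 78], [144, 98, 81], [157, 104, 83], [158, 104, 83], [163, 107, 84], [164, 108, 84], [164, 107, 84], [164, 108, 84], [164, 107, 84], [164, 107, 84], [165, 108, 84], [162, 106, 83]]
[[192, 207, 207], [192, 207, 208], [192, 206, 207], [192, 206, 207], [192, 206, 208], [192, 206, 207], [192, 206, 208], [192, 206, 207], [192, 206, 207], [193, 207, 208], [191, 206, 207], [192, 205, 207], [192, 205, 207], [192, 205, 207], [192, 206, 208], [193, 206, 209], [192, 205, 207], [185, 186, 184], [149, 137, 129], [107, 87, 80], [102, 81, 75], [102, 82, 76], [110, 84, 77], [139, 96, 80], [161, 106, 83], [162, 106, 84], [161, 106, 84], [162, 106, 84], [163, 106, 84], [163, 106, 83], [162, 106, 84], [162, 106, 83], [162, 105, 84], [163, 107, 84], [162, 106, 84], [164, 108, 86], [164, 108, 85], [148, 100, 82], [121, 88, 77], [105, 82, 75], [119, 105, 100], [166, 172, 173], [190, 205, 207], [191, 205, 207]]
```

```bash
python3 -m crank '{"dp":[[0,0,0],[0,0,0],[0,0,0],[0,0,0],[0,0,0]],"delta_rot":[[0,8.2,0],[0,8.2,0],[0,8.2,0],[0,8.2,0],[0,8.2,0]]}'
python3 -m crank '{"dp":[[0,0,0],[0,0,0],[0,0,0],[0,0,0],[0,0,0]],"delta_rot":[[0,8.2,0],[0,8.2,0],[0,8.2,0],[0,8.2,0],[0,8.2,0]]}'
python3 -m crank '{"dp":[[0,0,0],[0,0,0]],"delta_rot":[[0,4,0],[0,0,0]]}'
python3 -c "
from h import *
plan((525.8,33.2,70),7-90)"
```

```text
clock: 10.75
tcp_pos: [521.3, 32.0, 96.6]
orientation: [-1.516, 0.487, -0.484]
force: [0.3, -0.7, -0.0]
gripper_width: 85.2
clock: 11.25
tcp_pos: [517.5, 31.1, 90.7]
orientation: [-1.309, 1.064, -1.053]
force: [-0.4, 0.1, 0.1]
gripper_width: 85.5
clock: 11.45
tcp_pos: [515.9, 30.8, 88.4]
orientation: [-1.283, 1.122, -1.109]
force: [-1.4, -0.5, 0.2]
gripper_width: 85.4
t 11.45 at [515.9  30.8  88.4] yaw [-82.54   0.89  -0.36] F [-1.4 -0.5  0.2] w 85.4
'{"dp":[[-0.0011, 0.0182, 0.0104]],"delta_rot":[[0.93, 0.45, 0.25]]}'
```

```bash
python3 -m crank '{"dp":[[-0.001,0.015,0.01],[0,0,0],[0,0,0]],"delta_rot":[[0.9,0.5,0.2],[0,0,0],[0,0,0]]}'
python3 -c "
from h import *
plan((525.8,33.2,40),7-90)"
```

```text
clock: 11.75
tcp_pos: [524.0, 32.8, 71.1]
orientation: [-1.271, 1.118, -1.115]
force: [0.1, -0.1, 0.7]
gripper_width: 85.5
t 11.75 at [524.   32.8  71.1] yaw [-82.76   0.23  -0.14] F [ 0.1 -0.1  0.7] w 85.5
'{"dp":[[-0.0002, 0.0311, 0.0019]],"delta_rot":[[0.24, 0.24, 0.11]]}'
```

```bash
python3 -m crank '{"dp":[[0,0.03,0.002],[0,0.02,0],[0,0.01,0],[0,0,0]],"delta_rot":[[0.2,0.2,0.1],[0,0,0],[0,0,0],[0,0,0]]}'
python3 -c "
from h import *
plan((525.8,33.2,5),7-90)"
```

```text
clock: 12.15
tcp_pos: [526.4, 32.5, 10.9]
orientation: [-1.266, 1.115, -1.116]
force: [0.4, 0.3, -0.2]
gripper_width: 85.2
t 12.15 at [526.4  32.5  10.9] yaw [-8.279e+01 -4.000e-02 -1.000e-02] F [ 0.4  0.3 -0.2] w 85.2
'{"dp":[[-0.0007, 0.0059, -0.0005]],"delta_rot":[[-0.04, 0.21, 0.02]]}'
```

```bash
python3 -m crank '{"dp":[[-0.0005,0.006,-0.0005],[0,0,0]],"delta_rot":[[0,0.2,0],[0,0,0]]}'
python3 -m crank '{"dp":[[0,0,0],[0,0,0],[0,0,0],[0,0,0]],"delta_rot":[[0,0,0],[0,0,0],[0,0,0],[0,0,0]]}' 1 50
python3 -c "
from h import *
plan((525.8,33.2,5),7-90)"
```

```text
clock: 12.35
tcp_pos: [526.3, 32.8, 5.7]
orientation: [-1.264, 1.117, -1.12]
force: [-0.9, -0.3, -0.7]
gripper_width: 85.5
clock: 12.75
tcp_pos: [527.2, 32.9, 7.5]
orientation: [-1.262, 1.115, -1.121]
force: [0.1, -0.9, -2.3]
gripper_width: 63.0
t 12.75 at [527.2  32.9   7.5] yaw [-8.295e+01 -2.600e-01 -1.000e-02] F [ 0.1 -0.9 -2.3] w 63.0
'{"dp":[[-0.0005, 0.0025, -0.0014]],"delta_rot":[[-0.26, 0.05, 0.04]]}'
```

```bash
python3 -m crank '{"dp":[[0,-0.01,0],[0,-0.03,0],[0,-0.035,0],[0,-0.035,0]],"delta_rot":[[0,0,0],[0,0,0],[0,0,0],[0,0,0]]}'
python3 -c "
from h import *
plan((501.7,-172.3,120),6.76-90,vmax=38)"
```

```text
clock: 13.15
tcp_pos: [522.5, 32.9, 117.7]
orientation: [-1.27, 1.124, -1.115]
force: [1.3, 0.5, -1.7]
gripper_width: 63.3
t 13.15 at [522.5  32.9 117.7] yaw [-8.299e+01  4.200e-01 -2.000e-02] F [ 1.3  0.5 -1.7] w 63.3
'{"dp":[[0.0335, -0.0003, -0.0076], [0.0335, -0.0003, -0.0076], [0.0335, -0.0004, -0.0076], [0.0335, -0.0004, -0.0075], [0.0335, -0.0004, -0.0075]],"delta_rot":[[0.07, 0.04, -0.0], [0.07, 0.04, -0.0], [0.07, 0.04, -0.0], [0.07, 0.04, -0.0], [0.07, 0.04, -0.0]]}'
'{"dp":[[0.0336, -0.0004, -0.0075]],"delta_rot":[[0.07, 0.04, -0.0]]}'
```

```bash
python3 -m crank '{"dp":[[0.025,-0.002,-0.006],[0.035,-0.002,-0.0075],[0.035,-0.002,-0.0075],[0.035,-0.002,-0.0075],[0.033,-0.002,-0.007]],"delta_rot":[[0.05,0,0],[0.05,0,0],[0.05,0,0],[0.05,0,0],[0.05,0,0]]}'
python3 -m crank '{"dp":[[0.025,0,-0.005],[0.006,0,0],[0,0,0]],"delta_rot":[[0,0,0],[0,0,0],[0,0,0]]}'
python3 -c "
from h import *
plan((501.7,-172.3,120),6.76-90,vmax=38)"
```

```text
clock: 13.65
tcp_pos: [511.5, -129.7, 135.4]
orientation: [-1.262, 1.103, -1.108]
force: [0.4, 0.4, -1.5]
gripper_width: 63.4
clock: 13.95
tcp_pos: [509.1, -168.6, 137.7]
orientation: [-1.259, 1.108, -1.118]
force: [0.8, 0.0, -2.8]
gripper_width: 63.2
t 13.95 at [ 509.1 -168.6  137.7] yaw [-82.66  -0.56   0.09] F [ 0.8  0.  -2.8] w 63.2
'{"dp":[[0.0027, 0.0177, -0.0079]],"delta_rot":[[-0.57, 0.58, -0.02]]}'
```

```bash
python3 -m crank '{"dp":[[0.0025,0.02,-0.008],[0,0,0],[0,0,0]],"delta_rot":[[-0.55,0.6,0],[0,0,0],[0,0,0]]}'
python3 - <<'E'
from h import *
s=imaging.read_camera("side");t=imaging.read_camera("top");cv2.imwrite("pics/side4.png",s);cv2.imwrite("pics/top4.png",t)
plan((501.7,-172.3,115),6.76-90)
S=st();p=S["tcp_pos"];Rc=R.from_rotvec(S["orientation"]);yaw=(Rc*R.from_euler("x",90,degrees=True)).as_euler("zyx")[0]+np.pi/2
c,s_=np.cos(yaw),np.sin(yaw); I=[p[0]-1.4*c-.2*s_,p[1]-1.4*s_+.2*c,yaw]
a=crop(s,220,195,66,85,7);b=crop(t,270,190,70,75,5)
z=p[2]-7.5
draw(a,"side",I,box((-20,20),(-32,32),(z,z+40)),(220,195),7,(0,255,0))
draw(a,"side",[500.3,-172.5,.118],box((-28,28),(-80,80),(0,60))+box((-22,22),(-74,74),(6,60)),(220,195),7,(0,255,255))
draw(a,"side",[500.3,-172.5,.118],lidedges(2.35)[:8],(220,195),7,(0,0,255))
cv2.imwrite("pics/c16.png",a);cv2.imwrite("pics/c17.png",b)
E
```

```text
clock: 14.25
tcp_pos: [502.5, -167.9, 118.2]
orientation: [-1.261, 1.12, -1.117]
force: [-0.4, -0.5, -2.3]
gripper_width: 63.3
t 14.35 at [ 502.3 -167.8  118.2] yaw [-8.302e+01 -3.000e-02  1.900e-01] F [-0.3  0.9 -2.5] w 63.2
'{"dp":[[0.0044, 0.0032, -0.0012]],"delta_rot":[[-0.05, 0.22, -0.18]]}'
```

View pics/c16.png

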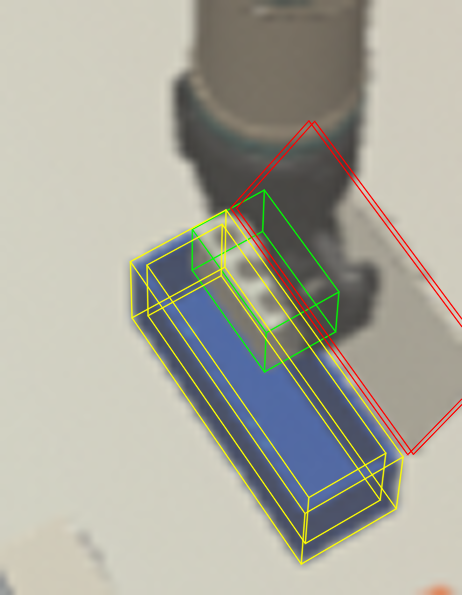

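View pics/c17.png

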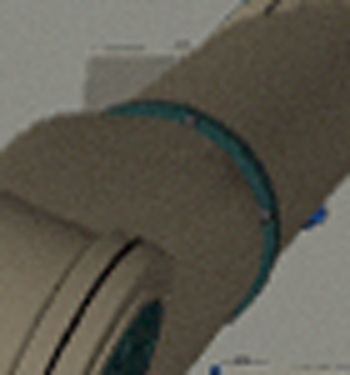

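```bash
python3 -m crank '{"dp":[[0.004,0.02,-0.001],[0,0.018,0],[0,0,0],[0,0,0]],"delta_rot":[[0,0.2,-0.2],[0,0,0],[0,0,0],[0,0,0]]}'
python3 - <<'E'
from h import *
plan((501.7,-172.3,74),6.76-90)
E
```

```text
clock: 14.75
tcp_pos: [505.5, -169.7, 82.2]
orientation: [-1.261, 1.113, -1.122]
force: [-0.2, -0.0, -1.2]
gripper_width: 63.2
t 14.75 at [ 505.5 -169.7   82.2] yaw [-8.293e+01 -3.900e-01 -3.000e-02] F [-0.2 -0.  -1.2] w 63.2
'{"dp":[[0.0021, 0.0082, -0.0041]],"delta_rot":[[-0.38, 0.31, 0.08]]}'
```

```bash
python3 -m crank '{"dp":[[0.002,0.008,-0.005],[0,0,0],[0,0,0]],"delta_rot":[[-0.4,0.3,0],[0,0,0],[0,0,0]]}'
python3 - <<'E'
from h import *
s=imaging.read_camera("side");cv2.imwrite("pics/side5.png",s)
plan((501.7,-172.3,68),6.76-90)
S=st();p=S["tcp_pos"];Rc=R.from_rotvec(S["orientation"]);yaw=(Rc*R.from_euler("x",90,degrees=True)).as_euler("zyx")[0]+np.pi/2
c,s_=np.cos(yaw),np.sin(yaw); I=[p[0]-1.4*c-.2*s_,p[1]-1.4*s_+.2*c,yaw]
a=crop(s,228,215,50,55,11);b=a.copy()
z=p[2]-7.5
draw(a,"side",I,box((-20,20),(-32,32),(z,z+40)),(228,215),11,(0,255,0))
draw(a,"side",[500.3,-172.5,.118],box((-28,28),(-80,80),(0,60))+box((-22,22),(-74,74),(6,60)),(228,215),11,(0,255,255))
cv2.imwrite("pics/c18.png",cv2.resize(np.hstack([a,b]),None,fx=.72,fy=.72,interpolation=cv2.INTER_AREA))
E
```

```text
clock: 15.05
tcp_pos: [501.9, -172.5, 75.6]
orientation: [-1.263, 1.119, -1.124]
force: [0.2, 0.5, -2.6]
gripper_width: 63.4
t 15.1 at [ 501.8 -172.5   75.6] yaw [-83.2   -0.13  -0.13] F [ 0.2 -0.4 -2.8] w 63.1
'{"dp":[[-0.0002, 0.0076, -0.0]],"delta_rot":[[-0.11, 0.04, 0.14]]}'
```

View pics/c18.png

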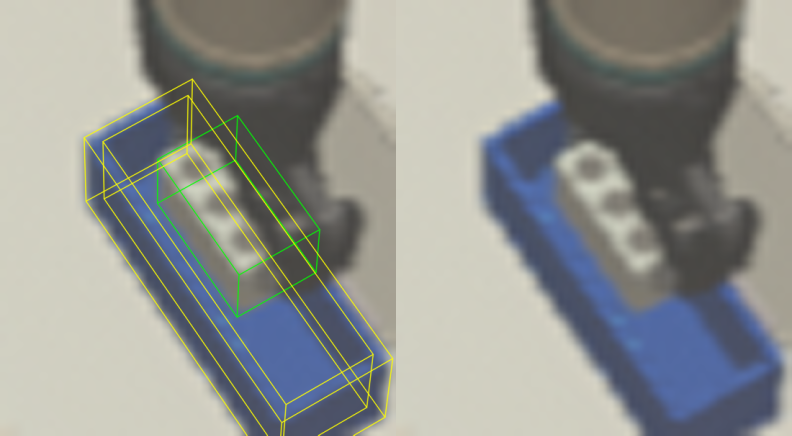

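```bash
python3 -m crank '{"dp":[[0,0.004,-0.0004],[0,0.004,-0.0004],[0,0,0]],"delta_rot":[[-0.1,0,0.1],[0,0,0],[0,0,0]]}'
python3 -c "
from h import *
plan((501.7,-172.3,60),6.76-90)"
```

```text
clock: 15.4
tcp_pos: [501.3, -172.7, 67.5]
orientation: [-1.263, 1.12, -1.123]
force: [1.5, -0.7, -1.7]
gripper_width: 63.3
t 15.4 at [ 501.3 -172.7   67.5] yaw [-8.32e+01 -7.00e-02 -5.00e-02] F [ 1.5 -0.7 -1.7] w 63.3
'{"dp":[[-0.0004, 0.0075, 0.0005]],"delta_rot":[[-0.06, 0.04, 0.05]]}'
```

```bash
python3 -m crank '{"dp":[[0,0.003,0.0003],[0,0.003,0],[0,0,0]],"delta_rot":[[0,0,0],[0,0,0],[0,0,0]]}'
python3 -c "
from h import *
plan((501.7,-172.3,60),6.76-90)"
```

```text
clock: 15.7
tcp_pos: [501.6, -172.7, 60.8]
orientation: [-1.263, 1.121, -1.122]
force: [0.1, 0.6, -2.1]
gripper_width: 63.1
t 15.7 at [ 501.6 -172.7   60.8] yaw [-8.321e+01 -5.000e-02 -4.000e-02] F [ 0.1  0.6 -2.1] w 63.1
'{"dp":[[-0.0004, 0.0008, 0.0002]],"delta_rot":[[-0.05, 0.03, 0.04]]}'
```

```bash
python3 -m crank '{"dp":[[0,0.006,-0.0003],[0,0.006,-0.0003],[0,0,0]],"delta_rot":[[0,0,0],[0,0,0],[0,0,0]]}'
python3 -m crank '{"dp":[[0,0.006,-0.0003],[0,0.006,-0.0003],[0,0,0]],"delta_rot":[[0,0,0],[0,0,0],[0,0,0]]}'
python3 -c "
from h import *
plan((501.7,-172.3,20),6.76-90)"
```

```text
clock: 16.0
tcp_pos: [500.9, -172.8, 47.7]
orientation: [-1.263, 1.12, -1.122]
force: [-0.6, 0.3, -1.6]
gripper_width: 63.0
clock: 16.3
tcp_pos: [500.2, -172.9, 34.4]
orientation: [-1.263, 1.121, -1.122]
force: [-0.2, 0.5, -3.1]
gripper_width: 63.2
t 16.3 at [ 500.2 -172.9   34.4] yaw [-8.321e+01 -3.000e-02 -4.000e-02] F [-0.2  0.5 -3.1] w 63.2
'{"dp":[[-0.0004, 0.0144, 0.0015]],"delta_rot":[[-0.03, 0.03, 0.04]]}'
```

```bash
python3 -m crank '{"dp":[[0,0.005,0.001],[0,0.005,0.0002],[0,0,0]],"delta_rot":[[0,0,0],[0,0,0],[0,0,0]]}'
python3 -m crank '{"dp":[[0,0.004,0],[0,0,0]],"delta_rot":[[0,0,0],[0,0,0]]}'
python3 -c "
from h import *
s=imaging.read_camera('side');cv2.imwrite('pics/c19.png',crop(s,220,195,66,85,7))
plan((501.7,-172.3,14),6.76-90)"
```

```text
clock: 16.6
tcp_pos: [501.6, -172.8, 23.4]
orientation: [-1.263, 1.121, -1.122]
force: [-0.2, 0.0, -2.9]
gripper_width: 63.2
clock: 16.8
tcp_pos: [501.7, -172.8, 19.1]
orientation: [-1.263, 1.121, -1.122]
force: [-0.8, -0.1, -2.8]
gripper_width: 63.2
t 16.85 at [ 501.9 -172.9   19.3] yaw [-8.322e+01 -7.000e-02 -5.000e-02] F [-0.7  0.1 -2.9] w 63.0
'{"dp":[[-0.0007, 0.0053, -0.0001]],"delta_rot":[[-0.06, 0.02, 0.06]]}'
```

View pics/c19.png

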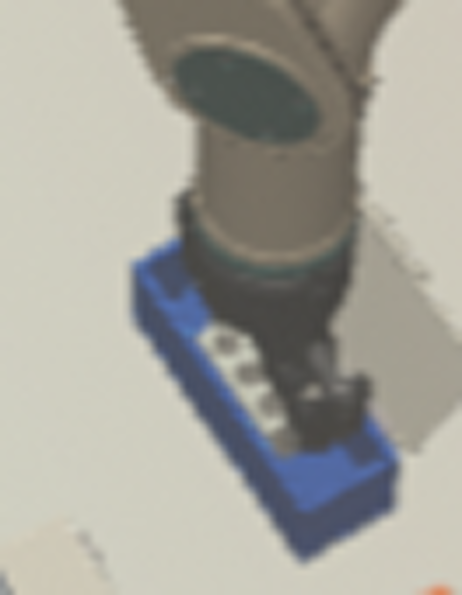

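Inside the case, seated low, no contact yet. Final gentle touchdown.

```bash
python3 -m crank '{"dp":[[0,0.002,0],[0,0.0015,0],[0,0,0]],"delta_rot":[[0,0,0],[0,0,0],[0,0,0]]}'
python3 -m crank '{"dp":[[0,0.001,0],[0,0.001,0]],"delta_rot":[[0,0,0],[0,0,0]]}'
```

```text
clock: 17.15
tcp_pos: [502.1, -173.1, 15.8]
orientation: [-1.263, 1.12, -1.123]
force: [-0.2, 0.2, -2.3]
gripper_width: 63.6
clock: 17.35
tcp_pos: [502.3, -173.1, 13.9]
orientation: [-1.262, 1.119, -1.124]
force: [0.8, -0.3, -1.6]
gripper_width: 63.3
```

```bash
python3 -m crank '{"dp":[[0,0.001,0],[0,0,0]],"delta_rot":[[0,0,0],[0,0,0]]}'
```

```text
clock: 17.55
tcp_pos: [502.4, -173.1, 12.9]
orientation: [-1.262, 1.119, -1.124]
force: [-0.7, 0.1, -1.5]
gripper_width: 62.9
```

```bash
python3 -m crank '{"dp":[[0,0.001,0],[0,0,0]],"delta_rot":[[0,0,0],[0,0,0]]}'
```

```text
clock: 17.75
tcp_pos: [502.5, -173.2, 13.2]
orientation: [-1.261, 1.119, -1.124]
force: [-0.6, -0.3, -2.2]
gripper_width: 63.6
```

```bash
python3 -m crank '{"dp":[[0,0.001,0],[0,0,0]],"delta_rot":[[0,0,0],[0,0,0]]}'
```

```text
clock: 17.95
tcp_pos: [502.7, -173.3, 13.0]
orientation: [-1.26, 1.119, -1.124]
force: [0.5, 0.5, -2.7]
gripper_width: 63.0
```

```bash
python3 -m crank '{"dp":[[0,0.002,-0.0008]],"delta_rot":[[0,0,0]]}'
```

```text
clock: 18.05
tcp_pos: [502.8, -173.4, 12.8]
orientation: [-1.258, 1.117, -1.125]
force: [-4.9, 4.0, 39.2]
gripper_width: 63.3
```

```bash
python3 -m crank '{"dp":[[0,-0.0005,0],[0,0,0]],"delta_rot":[[0,0,0],[0,0,0]]}'
python3 -m crank '{"dp":[[0,0,0],[0,0,0],[0,0,0],[0,0,0]],"delta_rot":[[0,0,0],[0,0,0],[0,0,0],[0,0,0]]}' -0.95 50
```

```text
clock: 18.25
tcp_pos: [502.7, -173.4, 13.7]
orientation: [-1.258, 1.117, -1.126]
force: [-1.1, 0.2, -2.6]
gripper_width: 63.0
clock: 18.65
tcp_pos: [503.3, -173.7, 13.1]
orientation: [-1.258, 1.116, -1.126]
force: [0.4, 0.5, 0.6]
gripper_width: 83.3
```

```bash
python3 -m crank '{"dp":[[0,-0.01,0],[0,-0.02,-0.001],[0,-0.03,0],[0,-0.04,0],[0,-0.04,0]],"delta_rot":[[0,0,0],[0,0,0],[0,0,0],[0,0,0],[0,0,0]]}'
python3 -m crank '{"dp":[[0,-0.04,0],[0,-0.03,0],[0,0,0]],"delta_rot":[[0,0,0],[0,0,0],[0,0,0]]}' 1 50
python3 - <<'E'
from h import *
s=imaging.read_camera("side");t=imaging.read_camera("top");cv2.imwrite("pics/side6.png",s);cv2.imwrite("pics/top6.png",t)
c=[500.3,-172.5,.118]
plan(pose(c,[(120,0,220)])[0],6.76-90)
a=crop(s,220,180,110,100,5)
draw(a,"side",c,box((109,131),(-15,15),(0,80)),(220,180),5,(0,255,0))
draw(a,"side",c,lidedges(2.35)[:8],(220,180),5,(0,0,255))
cv2.imwrite("pics/c20.png",a)
E
```

```text
clock: 19.15
tcp_pos: [497.6, -172.6, 154.7]
orientation: [-1.262, 1.127, -1.119]
force: [1.1, -0.1, 0.7]
gripper_width: 83.4
clock: 19.45
tcp_pos: [499.7, -174.2, 234.7]
orientation: [-1.257, 1.119, -1.127]
force: [0.8, -0.2, -1.1]
gripper_width: 41.5
t 19.55 at [ 497.9 -173.   231.2] yaw [-8.337e+01 -5.000e-02  1.300e-01] F [ 0.6 -0.  -0.9] w 25.7
'{"dp":[[-0.0001, 0.0038, 0.0408], [-0.0001, 0.0038, 0.0408], [-0.0001, 0.0038, 0.0408]],"delta_rot":[[-0.02, -0.04, -0.04], [-0.02, -0.04, -0.04], [-0.02, -0.04, -0.04]]}'
```

View pics/c20.png

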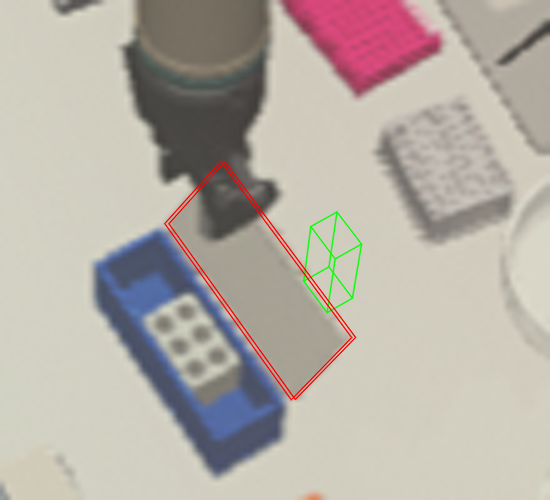

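```bash
python3 -m crank '{"dp":[[0,0,0.04],[0,0,0.04],[0,0,0.038],[0,0.03,0],[0,0.035,0]],"delta_rot":[[0,0,0],[0,0,0],[0,0,0],[0,0,0],[0,0,0]]}'
python3 -c "
from h import *
c=[500.3,-172.5,.118]
plan(pose(c,[(118,0,80)])[0],6.76-90)"
```

```text
clock: 20.05
tcp_pos: [616.5, -157.8, 161.7]
orientation: [-1.258, 1.129, -1.12]
force: [0.5, -0.2, -0.6]
gripper_width: 0.0
t 20.05 at [ 616.5 -157.8  161.7] yaw [-83.49   0.12   0.31] F [ 0.5 -0.2 -0.6] w 0.0
'{"dp":[[0.0007, 0.0408, 0.0005], [0.0006, 0.0408, 0.0005]],"delta_rot":[[0.04, -0.13, -0.16], [0.04, -0.13, -0.16]]}'
```

```bash
python3 -m crank '{"dp":[[0,0.04,0],[0,0.038,0],[0,0,0]],"delta_rot":[[0,0,0],[0,0,0],[0,0,0]]}'
python3 -m crank '{"dp":[[0,0,-0.015],[0,0,-0.015],[0,0,-0.015]],"delta_rot":[[0,0,0],[0,0,0],[0,0,0]]}'
python3 - <<'E'
from h import *
s=imaging.read_camera("side")
cv2.imwrite("pics/c21.png",crop(s,220,180,110,100,5))
c=[500.3,-172.5,.118]
plan(pose(c,[(118,0,80)])[0],6.76-90)
E
```

```text
clock: 20.35
tcp_pos: [610.1, -154.2, 71.7]
orientation: [-1.265, 1.143, -1.109]
force: [-1.1, -0.2, 0.0]
gripper_width: -0.3
clock: 20.65
tcp_pos: [578.3, -158.3, 76.6]
orientation: [-1.252, 1.122, -1.121]
force: [18.6, 7.1, 25.1]
gripper_width: -0.1
t 20.7 at [ 577.  -159.    77.7] yaw [-83.38  -0.34   0.45] F [ 8.5  0.3 14.2] w -0.1
'{"dp":[[0.0042, -0.002, 0.0403]],"delta_rot":[[-0.39, -0.14, -0.41]]}'
```

View pics/c21.png

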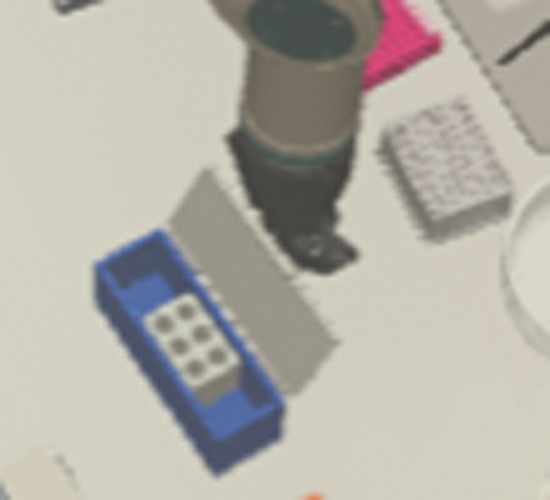

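```bash
python3 -m crank '{"dp":[[0,0,0.01],[0,-0.02,0],[0,0,0]],"delta_rot":[[-0.4,0,-0.4],[0,0,0],[0,0,0]]}'
python3 - <<'E'
from h import *
s=imaging.read_camera("side")
cv2.imwrite("pics/c22.png",crop(s,235,195,60,60,10))
c=[500.3,-172.5,.118]
plan(pose(c,[(50,0,100)])[0],6.76-90,n=5)
E
```

```text
clock: 21.0
tcp_pos: [590.7, -158.8, 104.4]
orientation: [-1.256, 1.118, -1.129]
force: [-0.1, -1.1, 0.9]
gripper_width: 0.1
t 21.05 at [ 589.9 -158.   103.1] yaw [-8.34e+01 -3.80e-01  2.00e-02] F [ 0.4 -0.4  0. ] w 0.3
'{"dp":[[0.0008, 0.0006, -0.0081], [0.0008, 0.0006, -0.0081], [0.0008, 0.0006, -0.0081], [0.0008, 0.0006, -0.0081], [0.0008, 0.0006, -0.0081]],"delta_rot":[[-0.08, -0.03, 0.01], [-0.08, -0.03, 0.01], [-0.08, -0.03, 0.01], [-0.08, -0.03, 0.01], [-0.08, -0.03, 0.01]]}'
```

View pics/c22.png

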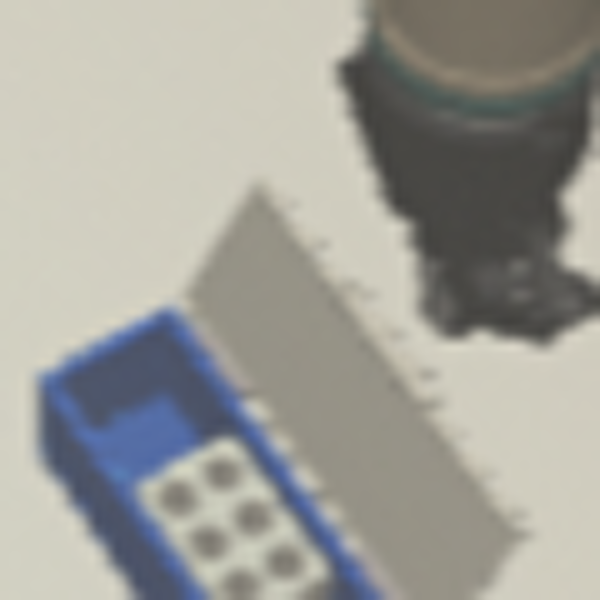

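```bash
python3 -m crank '{"dp":[[0.001,0,-0.012],[0.001,0,-0.012],[0.001,0,-0.012]],"delta_rot":[[-0.1,0,0],[0,0,0],[0,0,0]]}'
python3 -m crank '{"dp":[[0.001,0,-0.012],[0.001,0,-0.012],[0.001,0,-0.01]],"delta_rot":[[0,0,0],[0,0,0],[0,0,0]]}'
python3 - <<'E'
from h import *
s=imaging.read_camera("side")
cv2.imwrite("pics/c23.png",crop(s,225,185,70,70,8))
c=[500.3,-172.5,.118]
plan(pose(c,[(0,0,100)])[0],6.76-90,n=5)
E
```

```text
clock: 21.35
tcp_pos: [553.1, -164.5, 102.2]
orientation: [-1.258, 1.119, -1.125]
force: [0.3, 1.0, 0.1]
gripper_width: 0.0
clock: 21.65
tcp_pos: [514.5, -171.5, 100.7]
orientation: [-1.259, 1.124, -1.123]
force: [0.0, -0.3, 0.1]
gripper_width: -0.1
t 21.7 at [ 512.2 -172.   100.7] yaw [-8.349e+01  6.000e-02  1.300e-01] F [-2.7  0.4 -0.5] w -0.0
'{"dp":[[-0.0002, 0.0001, -0.0024], [-0.0002, 0.0001, -0.0024], [-0.0002, 0.0001, -0.0024], [-0.0002, 0.0001, -0.0024], [-0.0002, 0.0001, -0.0024]],"delta_rot":[[0.01, -0.05, -0.03], [0.01, -0.05, -0.03], [0.01, -0.05, -0.03], [0.01, -0.05, -0.03], [0.01, -0.05, -0.03]]}'
```

View pics/c23.png

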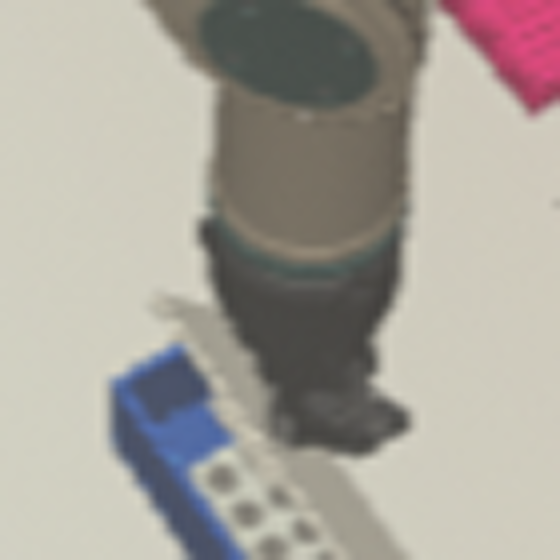

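```bash
python3 -m crank '{"dp":[[0,0,-0.01],[0,0.005,-0.01],[0,0.005,-0.005],[0,0,0]],"delta_rot":[[0,0,0],[0,0,0],[0,0,0],[0,0,0]]}'
python3 - <<'E'
from h import *
s=imaging.read_camera("side")
cv2.imwrite("pics/c24.png",crop(s,225,195,70,85,7))
c=[500.3,-172.5,.118]
plan(pose(c,[(-12,0,68)])[0],6.76-90,n=5)
E
```

```text
clock: 22.1
tcp_pos: [484.3, -175.3, 89.3]
orientation: [-1.26, 1.13, -1.123]
force: [-0.8, -0.5, -0.6]
gripper_width: -0.1
t 22.15 at [ 484.8 -175.3   89.5] yaw [-83.57   0.14   0.15] F [ 0.5  0.9 -0.1] w -0.1
'{"dp":[[-0.0002, 0.0043, 0.0008], [-0.0002, 0.0043, 0.0008], [-0.0002, 0.0043, 0.0008], [-0.0002, 0.0043, 0.0008], [-0.0002, 0.0043, 0.0008]],"delta_rot":[[0.02, -0.07, -0.03], [0.02, -0.07, -0.03], [0.02, -0.07, -0.03], [0.02, -0.07, -0.03], [0.02, -0.07, -0.03]]}'
```

View pics/c24.png

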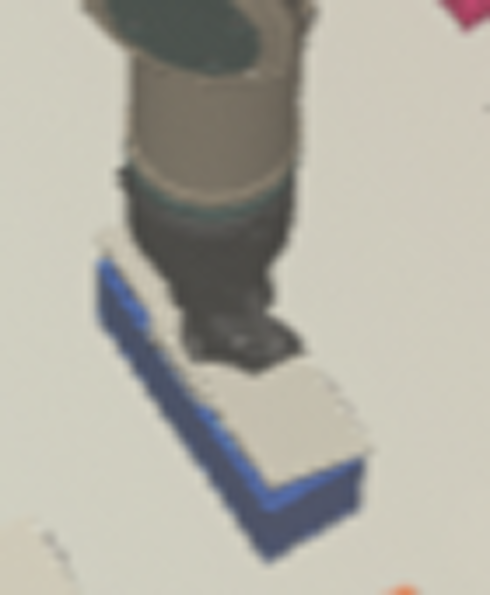

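```bash
python3 -m crank '{"dp":[[0,0.008,0],[0,0.007,0],[0,0.003,0],[0,0,0]],"delta_rot":[[0,0,0],[0,0,0],[0,0,0],[0,0,0]]}'
python3 -m crank '{"dp":[[0,0.002,-0.001],[0,0.002,0]],"delta_rot":[[0,0,0],[0,0,0]]}'
```

```text
clock: 22.55
tcp_pos: [485.5, -175.1, 69.4]
orientation: [-1.261, 1.128, -1.122]
force: [-1.2, 0.1, 0.4]
gripper_width: 0.3
clock: 22.75
tcp_pos: [484.7, -175.3, 65.7]
orientation: [-1.26, 1.128, -1.122]
force: [-5.0, 1.8, 28.7]
gripper_width: -0.2
```

```bash
python3 -m crank '{"dp":[[0,0.001,0],[0,0,0],[0,-0.02,0],[0,-0.04,0],[0,-0.04,0]],"delta_rot":[[0,0,0],[0,0,0],[0,0,0],[0,0,0],[0,0,0]]}'
python3 -m crank '{"dp":[[0,-0.04,0.02],[0,-0.04,0.03],[0,0,0.04],[0,0,0.04],[0,0,0]],"delta_rot":[[0,0,0],[0,0,0],[0,0,0],[0,0,0],[0,0,0]]}'
python3 -m crank '{"dp":[[-0.04,0,0],[-0.04,0,0],[-0.04,0,0],[0,0,0],[0,0,0]],"delta_rot":[[0,0,0],[0,0,0],[0,0,0],[0,0,0],[0,0,0]]}'
python3 - <<'E'
from h import *
s=imaging.read_camera("side");t=imaging.read_camera("top");cv2.imwrite("pics/side7.png",s);cv2.imwrite("pics/top7.png",t)
a=crop(s,225,205,66,72,6);b=a.copy()
c=[500.3,-172.5,.118]
draw(a,"side",c,lidedges(0)[:8]+box((-28,28),(-80,80),(0,60)),(225,205),6,(0,0,255))
cv2.imwrite("pics/c25.png",np.hstack([a,b]))
print(st()["tcp_pos"],st()["force"])
E
```

```text
clock: 23.25
tcp_pos: [481.6, -174.2, 164.7]
orientation: [-1.263, 1.137, -1.115]
force: [1.2, 0.3, -0.1]
gripper_width: -0.2
clock: 23.75
tcp_pos: [617.4, -160.2, 254.0]
orientation: [-1.255, 1.129, -1.123]
force: [-0.3, 1.2, -0.6]
gripper_width: -0.1
clock: 24.25
tcp_pos: [601.9, -38.5, 251.9]
orientation: [-1.259, 1.132, -1.124]
force: [0.1, 0.2, 0.6]
gripper_width: 0.2
[602.18236535 -38.61434317 251.78417106] [ 0.03299233  0.09565419 -0.62093746]
```

View pics/c25.png

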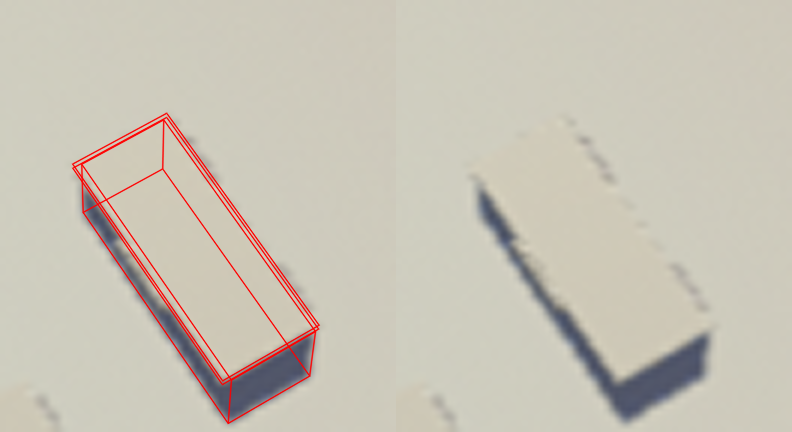

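View pics/side7.png

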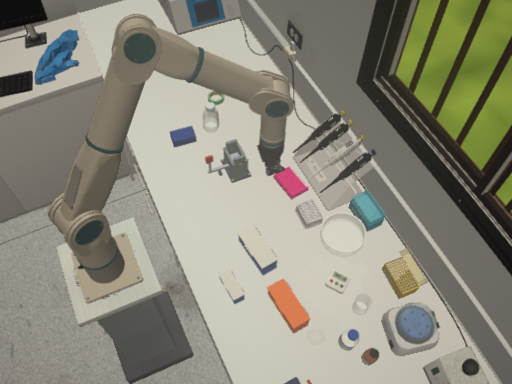

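```bash
python3 - <<'E'
from h import *
print(st()["clock"],st()["joint_velocities"].round(3).max()); print(r.sign_off())
E
```

```text
24.35 0.021
the job is handed in; nothing more can be done
None
```

I pushed the insert up with the knockout rod, put it upright in the larger blue case and shut the lid. I handed the job in at 24.4 s; sign-off reports no verdict.

- **Knockout:** I drew the red grip up by about 24 mm to its stop. The wrist force peaked at about 86 N there, under the 120 N limit. Pictures showed the insert standing proud of the rim.
- **Regrasp:** I lifted the insert out by its long sides and stood it on the bench. I then took it again by its ends so it would fit lengthwise.
- **Placing:** It went into the case with no side contact. I lowered it until the floor pushed back (39 N on the wrist at first touch, then eased off) and opened the fingers. I had backed off by under 1 mm by then, so it may have settled by less than that. A picture afterwards showed it upright in the case.
- **Lid:** My first push behind the lid caught it with about 31 N on the fingers, so I backed off and pushed again higher up. I then pressed it down with the shut fingertips, which stopped at 65.7 mm against the 66 mm expected for a shut lid.

**Last checks:**
- The final side picture matched the lid model at angle 0.
- The arm was well clear and touching nothing (force under 1 N).
- By eye, the bottle, timer, pink rack and cooling block looked unmoved; I did not measure them.
- The two cameras disagreed by 1 to 2 mm on the case position. I used the side camera, and the insert fitted.

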